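Flip a slide carrier face-down into a slide scanner and latch it

TASK

Lay the orange two-slide carrier, slides up, fully home in the pocket of the scanner's flipper plate, still latched down on its loading side, and let go; then lift the sprung blue knob, turn it to the middle detent and let it drop in, which frees the plate. Swing the plate gently right over until it lies flat over the nest and the carrier has dropped in face-down; last, lift the knob again and turn it on until it drops into the final detent, so that the latch bar holds the plate down. Do not let the plate slam, and leave the other things on the bench where they are.

Things in the scene. Friction and masses are not known exactly. Their poses are not given: they have to be found in the camera images.
- station: the scanner, a low white box with a grey deck 52 above the bench, fixed; origin at bench level below the middle of the hinge axis; x along the hinge (away from the robot when not turned), y to the left (loading side), z up. The box reaches from x = -142 to +70 and y = -124 to +124. Four cam posts at x = +-37, y = +-119 reach 94 above the bench.
- hinge_mid (a point): middle of the flipper's hinge axis, 74 above the bench; axes as the station's, the hinge axis is its x
- flipper (a joint): angle of the aluminium flipper plate: 0 = flat on the loading side (station +y), pi/2 upright, pi (its stop) = flat over the nest. About 0.4 kg; falls to the side it leans to; a few newtons at the handle move it. Sprung black jaws close over the carrier's long edges as soon as the plate is 7 degrees up; cam posts open them again in the last 7 degrees before pi, so take it right down to the stop.
- handle (a point): middle of the flipper's handle, a blue sleeve 13 in diameter, 46 long, parallel to the hinge and 154 from its axis, in the hinge plane (74 above the bench when the plate lies flat on either side). It turns freely on its rod: pinch it from above and follow its arc with the gripper always pointing down. 25 free between sleeve and plate. Moves with the plate.
- pocket (a point): middle of the flipper pocket's floor, moves with the plate; at flipper angle 0 it is 64 above the bench, 67 from the hinge axis, axes as the station's. The carrier lies with its long side along y between white walls (2 play all round, lead-ins up to 14 above the floor). Open jaws stand 3.5 off its long sides, 22 above the floor; the middle 46 of each long side is open for fingers down to the deck.
- nest (a point): middle of the nest's floor (dark plate with the glass reading window), 63.5 above the bench and 67 from the hinge axis on the right-hand side; axes as the station's. The aluminium locating walls leave about 2.5 play round the carrier.
- carrier_mid (a point): centre of the orange carrier, a block 64 (x) x 90 (y) x 18 (z) of about 0.16 kg, 9 above its underside; z points out of its face, the side with the two glass slides, which is up at the start. It fits either way round (half turn about z). It is gripped across its 64 width.
- selector (a joint): turn of the selector (steel latch bar and knob), anticlockwise from above: 0 = loading detent (start), bar over the flipper's side tab; 0.785 = middle detent, bar parallel to the station's y, plate free; 1.571 = final detent, bar over the tab of the closed plate. Yellow, white, green deck dots mark where the bar's right end then points. 0.05 play in a detent. Turns only while the knob is lifted.
- selector_knob (a joint): lift of the sprung knob (m): 0 = down in a detent; its two pins clear the index ring from 0.008 on; stop at 0.014. The spring pulls it down with 3 N at 0 and 7 N at the stop. If it is let go between detents it rides at 0.008 on the ring.
- knob_grip (a point): on the knob's vertical axis, half-way up its blue wing grip: 46 long (x of this point), 16 thick (y), 29 high; 114 above the bench when down, grip from 97 to 126. At station x = -97, y = 0. Turns and lifts with the knob. At selector 0 its x points 45 degrees from the station's x towards its y. The latch bar lies along the same x, 46 to either side, top 86 above the bench.
- slide_box: bystander: blue hinged slide box, 87 x 98 x 37, not to be moved; origin under its centre
- dish_a: bystander: pale petri dish, 59 across, 15 high, not to be moved; origin under its centre
- dish_b: bystander: pink petri dish, 59 across, 15 high, not to be moved; origin under its centre
- marker: bystander: black marker pen, 17 x 135 x 16, lying down, not to be moved; origin under its centre
- timer: bystander: white bench timer, 66 x 70 x 36, not to be moved; origin under its centre

How it is judged:
On the way, in this order (a step that is already met when the one before it is completed fails the run):
1. the carrier lies slides-up and home in the pocket of the flipper, let go, with the plate still latched on the loading side (z of carrier_mid in the frame of pocket between 0.0065 and 0.0125 m and x of carrier_mid in the frame of pocket between -0.004 and 0.004 m and y of carrier_mid in the frame of pocket between -0.004 and 0.004 m and value of joint flipper below 0.06 rad and angle between carrier_mid's own z axis and vertical below 0.1 rad and value of joint selector below 0.1 rad and contact force between the fingers and carrier below 0.1 N), for 0.2 s.
2. the selector stands in the middle detent with its knob dropped home, the carrier still in the pocket (value of joint selector between 0.685 and 0.885 rad and value of joint selector_knob below 0.002 m and z of carrier_mid in the frame of pocket between 0.0065 and 0.0125 m and x of carrier_mid in the frame of pocket between -0.004 and 0.004 m and y of carrier_mid in the frame of pocket between -0.004 and 0.004 m), for 0.2 s.
3. the flipper lies flat over the nest and the carrier lies face-down in the nest (value of joint flipper above 3.06 rad and horizontal distance between carrier_mid and nest below 0.006 m and z of carrier_mid in the frame of nest below 0.0115 m and angle between carrier_mid's own z axis and vertical above 3.04 rad and angle between the y axis of carrier_mid and the y axis of nest, either way round below 0.1 rad), for 0.2 s.
4. the selector stands in the final detent with its knob dropped home (value of joint selector between 1.471 and 1.671 rad and value of joint selector_knob below 0.002 m), for 0.2 s.
At the end, for the whole second after the job is handed in: carrier at rest face-down in the nest (centre within 6 mm, flat within 0.1 rad, on the floor within 2.5 mm, square within 0.1 rad), flipper closed over it (over 3.06 rad), selector in the final detent (1.571 within 0.1 rad), knob dropped home (under 2 mm) (all of step 3 and all of step 4 and linear speed of carrier below 0.02 m/s); the robot touches nothing.
It fails at once if the flipper plate slams (turns faster than 6 rad/s) (velocity of joint flipper above 6 rad/s or velocity of joint flipper below -6 rad/s).
It fails at once if a bystander is moved by more than 25 mm (distance of any of slide_box, dish_a, dish_b, marker, timer from where it was at the start of the episode above 0.025 m).
It also fails if it takes over 72 s, if anything falls off the work surface, if the arm or the gripper's body presses on something with over 40 N, if the wrist force passes 120 N, or if a joint passes its speed limit or range.

ROBOT

A 6-joint arm with a two-finger parallel gripper is mounted at the origin on a cart in front of the work surface, level with it; the furniture and walls round the work are solid. World frame = base frame: x ahead of the robot, y to its left, z up, the work surface at z = 0. Lengths are in m, angles in rad, forces in N, time in s.
With the tool pointing down it reaches from about 0.225 to 0.875 m from the base axis. Payload 3.4 kg.
Tool frame: the origin (TCP) lies at the very end of the fingers, on their centre line; the grasp point (between the pads) lies 19 mm behind it (manip.pinch_z is the distance from the TCP to the grasp point, in m); z points along the fingers, y is the line along which they close (so a half turn about z gives the same grasp; the last joint's range is limited). The gripper opens to 85 mm and grips with 20 to 120 N. Pads are 22 mm wide; open, the fingers measure 114 mm over their backs; the gripper's body (76 mm by 85 mm) begins 54 mm behind the grasp point. The pads swing forward as they close: fully open they stand 13 mm farther back than shut.
Start: joints at [1.102, 0.276, 1.505, -0, 1.361, -0.121], TCP at [0.196, 0.541, 0.231] pointing down, gripper open.
Joint ranges: [-2.89, 2.89], [-0.75, 2.08], [0.22, 2.7], [-1.18, 4.32], [0.11, 2.71], [-2.7, 2.7]. Speed limits (rad/s): [2.57, 2.57, 3.14, 3.14, 3.14, 3.14].

INTERFACE

Orientations are given as a unit quaternion [w, x, y, z].
In Python, from rig import manip gives the robot as it stands. The module is installed in compiled form; this text tells all that it offers.
- The arm moves only by the shell command python3 -m jog 'ROWS' [FORCE]. ROWS is JSON, a list of rows, each an object of numbers: "dx", "dy", "dz": the shift along the tool's x, y, z each as a share of 25 cm, from -1 to 1; "ax", "ay", "az": the turn, a rotation vector about the tool's x, y, z each as a share of 90 degrees, from -1 to 1; "grip": the opening, from -1 (shut) to 1 (fully open), so that 0 is half open. A call has 1 to 5 rows; each row is the pose to reach, as a shift and turn from the pose commanded when the call began, along the tool's axes at that moment; what a row does not reach only later rows make up. A row lasts 1/12 s, in which the tool goes at most 41.7 mm and 7.16 degrees, less where a joint would pass 70% of its speed; a pose out of reach is approached as far as the arm can. A call with a number of a shift or a turn outside -1 to 1 is refused whole. A call with a gripper value outside its range is refused whole. The fingers move at their own pace and stop on an object; FORCE is the grip in N (left out, the last holds). Time passes only in rows, so rows that repeat a pose let the fingers close. It gives the time, the measured TCP pose, the force, the opening and the grip force at its end, in the units of the state.
- manip.get_state(): the state, without advancing time (a new reading comes with each control period).
- manip.get_image(name): name is "side" or "top" or "wrist"; returns a dict with "img" (384x512x3 uint8, red, green, blue), "mtx" (3x3 intrinsics, pixels), "world_to_cam" (4x4, takes a point from world to camera coordinates); the wrist camera has in their place "T_tool_cam" (4x4, takes a point from camera to tool coordinates, whose origin is the TCP and whose axes are the flange's). Camera axes: x right, y down, z forward; pixel columns grow to the right and rows downward; lengths in m; the calibration is good to about 2 mm. A picture is of the moment at which its call begins: read the wrist's pose just before it. There is no depth.
- manip.sign_off(): hands the job in; it is judged then, once.
The state is a dict: "clock": time; "qpos": joint angles; "qd": joint speeds; "effort": joint torques, N m; "position": TCP position; "ee_rot": TCP orientation; "contact_force": force on the tool from outside, world axes, zero at the start; "moment": the same for the moment, N m; "width": finger opening in m; "gripper_force": force on a finger pad.
Only numpy, scipy, OpenCV 4.12 (cv2) and the standard library are available. Lean on these libraries where they do the work, as an engineer would, in place of code of your own. Each camera call takes 0.05 s, during which the arm holds its last target. There are 200 camera calls.

## Working session

There is one attempt and no reset: what is moved stays moved. The work goes in short steps, Python scripts to look and compute and a shell command to move; the robot and the scene stay as the last step left them, time stands still between calls to the robot, and variables do not carry over. Pictures are saved under pics/ and viewed, at most 10 in all, crops included, and the job is handed in when it is done.

```bash
mkdir -p pics; ls
python3 - <<'E'
from rig import manip
import cv2,numpy as np
s=manip.get_state();print(s)
for n in ["top","side"]:
    d=manip.get_image(n);cv2.imwrite(f"pics/{n}0.png",d["img"][:,:,::-1]);np.savez(f"{n}0.npz",**d)
    print(d["mtx"].tolist(),np.round(d["world_to_cam"],4).tolist())
a=cv2.imread("pics/top0.png");b=cv2.imread("pics/side0.png")
cv2.imwrite("pics/top0x.png",cv2.resize(a,(800,600),interpolation=cv2.INTER_CUBIC))
cv2.imwrite("pics/side0x.png",cv2.resize(b,(800,600),interpolation=cv2.INTER_CUBIC))
E
```

```text
pics
{'clock': 0.0, 'qpos': array([ 1.10199664e+00,  2.76621784e-01,  1.50615887e+00,  1.83942394e-05,
        1.36067519e+00, -1.21017287e-01]), 'qd': array([-0.00013357, -0.00064772, -0.00041639, -0.00032045,  0.00021461,
       -0.00035162]), 'effort': array([-2.33057901e-03, -4.16775978e+01, -2.45803016e+01, -8.34677053e-05,
        1.08040767e-02,  6.09399677e-06]), 'position': array([0.19573513, 0.54009636, 0.23041417]), 'ee_rot': array([-2.79374637e-04,  1.73017989e-01,  9.84918224e-01, -8.88761754e-04]), 'contact_force': array([-0.75305324,  0.02382981,  1.27570671]), 'moment': array([-0.02651769, -0.00608083, -0.06001962]), 'gripper_force': 0.0, 'width': 0.08528008326235147}
[[433.5697228488926, 0.0, 253.18394819137274], [0.0, 433.5697228488926, 187.1702174860022], [0.0, 0.0, 1.0]] [[-0.0232, -0.9997, 0.0084, 0.0144], [-0.9943, 0.0221, -0.1044, 0.6575], [0.1042, -0.0108, -0.9945, 1.4148], [0.0, 0.0, 0.0, 1.0]]
[[430.19618761632387, 0.0, 254.76903809397743], [0.0, 430.19618761632387, 187.15154323879918], [0.0, 0.0, 1.0]] [[0.9332, -0.3593, 0.0065, -0.6077], [-0.1932, -0.5169, -0.834, 0.219], [0.303, 0.777, -0.5517, 1.1939], [0.0, 0.0, 0.0, 1.0]]
```

View pics/top0x.png

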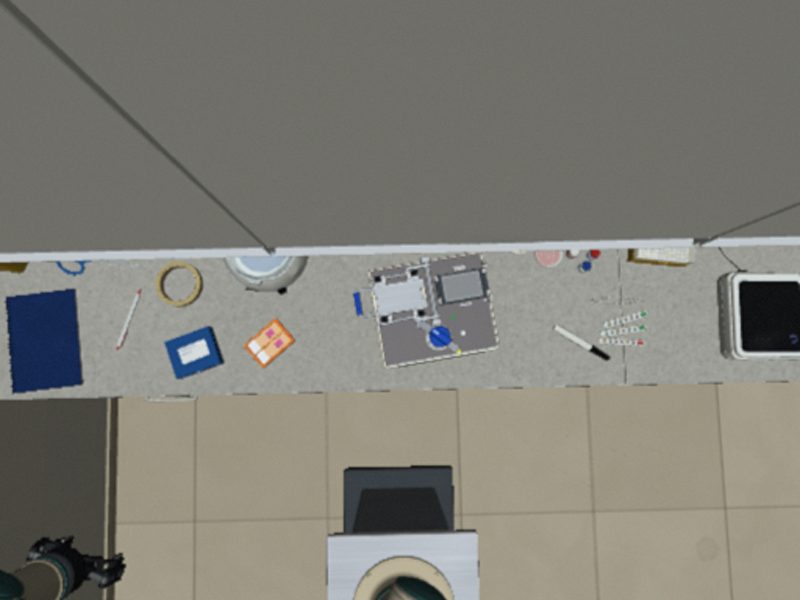

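View pics/side0x.png

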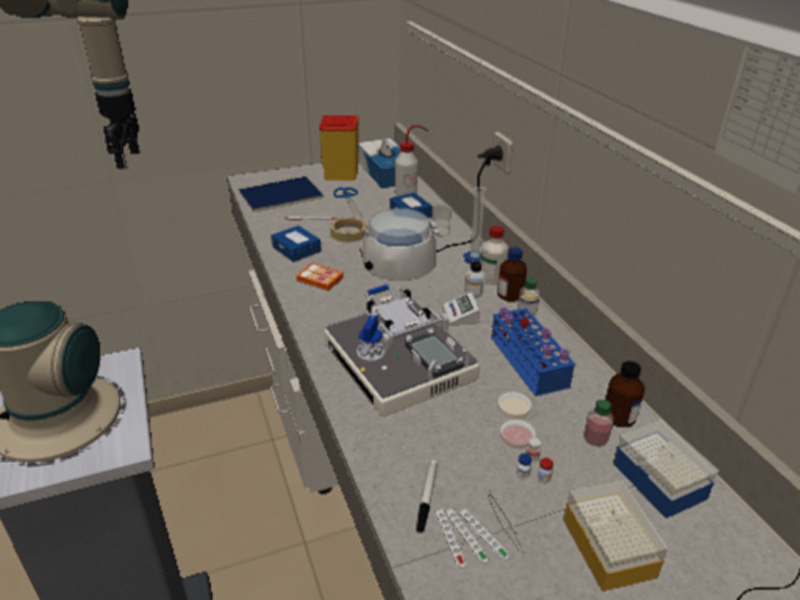

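The top view (800 px scale) shows the carrier at (270,343), the handle at (359,303), the knob at (440,337) and the station turned by about 10°. The side view shows the same, with the station clear of the arm.

```bash
cat > h.py <<'E'
import numpy as np,cv2,json
from scipy.spatial.transform import Rotation as R
from rig import manip
def ray(d,uv):
    T=d["world_to_cam"];K=d["mtx"]
    r=T[:3,:3].T@np.linalg.solve(K,[uv[0],uv[1],1.]);return -T[:3,:3].T@T[:3,3],r
def onz(d,uv,z):
    o,r=ray(d,uv);return o+r*(z-o[2])/r[2]
def tri(d1,u1,d2,u2):
    A=[];b=[];
    o1,r1=ray(d1,u1);o2,r2=ray(d2,u2)
    s=np.linalg.lstsq(np.c_[r1,-r2],o2-o1,rcond=None)[0]
    p,q=o1+s[0]*r1,o2+s[1]*r2;return (p+q)/2,np.linalg.norm(p-q)
def mask(img,lo,hi):
    return cv2.inRange(cv2.cvtColor(np.ascontiguousarray(img),cv2.COLOR_RGB2HSV),np.array(lo),np.array(hi))
def blobs(m,amin=15):
    n,l,s,c=cv2.connectedComponentsWithStats(m)
    return [(l==i,s[i],c[i]) for i in range(1,n) if s[i,4]>=amin]
def rot(ydir): # tool down, tool y at heading ydir (deg)
    a=np.radians(ydir);y=np.array([np.cos(a),np.sin(a),0]);z=np.array([0,0,-1.]);return R.from_matrix(np.c_[np.cross(y,z),y,z])
def cur():
    s=manip.get_state();q=s["ee_rot"];return s["position"],R.from_quat(np.r_[q[1:],q[0]])
def plan(wps,start=None):
    """print shift/turn shares from each pose to the next; wps: (pos,ydir)"""
    p,r=start if start else cur()
    for P,yd in wps:
        P=np.array(P,float);Q=rot(yd);d=r.inv().apply(P-p)/.25;w=(r.inv()*Q).as_rotvec()/(np.pi/2)
        n=max(np.linalg.norm(P-p)/.0417,np.linalg.norm(w)*90/7.16)
        print("d",np.round(d,4),"a",np.round(w,4),"rows %.1f"%n);p,r=P,Q
def wcam():
    p,r=cur();d=manip.get_image("wrist");T=np.eye(4);T[:3,:3]=r.as_matrix();T[:3,3]=p
    d["world_to_cam"]=np.linalg.inv(T@d["T_tool_cam"]);return d
E
python3 - <<'E'
from h import *
t=dict(np.load("top0.npz"));s=dict(np.load("side0.npz"))
for n,d in (("top",t),("side",s)):
    for c,lo,hi in (("blue",(105,120,60),(128,255,255)),("orange",(5,130,120),(18,255,255))):
        for m,st,ce in blobs(mask(d["img"],lo,hi)):
            print(n,c,st,np.round(ce,1))
    pts=cv2.findNonZero(cv2.morphologyEx(mask(d["img"],(5,110,120),(18,255,255)),cv2.MORPH_CLOSE,np.ones((3,3))))
m=mask(t["img"],(3,90,110),(20,255,255));m[:,:150]=0;m[:,195:]=0;m[:200]=0;m[240:]=0
r=cv2.minAreaRect(cv2.findNonZero(m));b=cv2.boxPoints(r)
w=np.array([onz(t,q,.018) for q in b]);print(w,np.linalg.norm(np.diff(w,axis=0),axis=1),onz(t,r[0],.018))
E
```

```text
top blue [ 37 167  18   9  38] [ 47.2 171.3]
top blue [373 168   5   5  22] [375.  169.7]
top blue [   4  185   48   66 2659] [ 27.6 217.7]
top blue [227 187   5  14  44] [228.6 193.8]
top blue [106 209  36  33 538] [123.3 225.5]
top blue [275 209  14  13 136] [281.4 215.1]
top orange [156 204  32  31 152] [173.5 218.5]
side blue [194 117  11   8  34] [198.6 120.5]
side blue [165 119  20  11  72] [175.  124.1]
side blue [214 120  13   6  34] [220.1 122.9]
side blue [250 124  26  13 125] [261.8 129.5]
side blue [161 128   8   4  17] [164.2 129.6]
side blue [174 145  30  21 267] [187.5 154.6]
side blue [326 159   8   4  26] [329.7 160.3]
side blue [297 161  10   7  33] [300.9 164.8]
side blue [236 183  12   5  35] [241.5 184.9]
side blue [ 315  198   53   55 1357] [339.9 227.2]
side blue [230 202  14  18 152] [236.7 211.5]
side blue [393 288  63  43 648] [420.7 312.3]
side blue [333 291   7   6  37] [335.8 293.5]
side orange [190 169  30  17 132] [203.6 178.1]
[[0.55317305 0.33064412 0.018     ]
 [0.61327702 0.26011478 0.018     ]
 [0.56285194 0.21722885 0.018     ]
 [0.5031867  0.28773352 0.018     ]] [0.09266539 0.06619585 0.0923626 ] [0.55800877 0.27398012 0.018     ]
```

Run:
```python
from h import *
t=dict(np.load("top0.npz"));s=dict(np.load("side0.npz"))
H,e=tri(t,(228.6,193.8),s,(241.5,184.9));K,e2=tri(t,(281.4,215.1),s,(236.7,211.5));C,e3=tri(t,(173.5,218.5),s,(203.6,178.1))
print("handle",H,e,onz(t,(228.6,193.8),.077));print("knob",K,e2,onz(t,(281.4,215.1),.118));print("carrier",C,e3)
h=onz(t,(228.6,193.8),.077);k=onz(t,(281.4,215.1),.118)
v=(h-k)[:2];th=np.arctan2(v[1],v[0])-np.arctan2(154,97);print(np.linalg.norm(v),"expect .182; yaw",np.degrees(th))
rz=lambda a:np.array([[np.cos(a),-np.sin(a)],[np.sin(a),np.cos(a)]])
print("station",k[:2]+rz(th)@[.097,0],h[:2]-rz(th)@[0,.154])
# white rim bottom/right edges not used; carrier pregrasp
plan([((.54,.36,.23),55),((.500,.274,.16),40.4)])
```

```text
handle [0.63424162 0.07991341 0.07486906] 0.0012680224288756556 [0.63343779 0.07999122 0.077     ]
knob [ 0.56037423 -0.0871898   0.10259814] 0.0013606977300924504 [ 0.55912458 -0.08585522  0.118     ]
carrier [0.5579942  0.27144647 0.00489508] 0.004837492994955302
0.18173468142650012 expect .182; yaw 8.069193002689321
station [ 0.65516421 -0.07223944] [ 0.6550546  -0.07248407]
d [-1.5401 -0.2082  0.0022] a [-0.001   0.      0.1675] rows 9.3
d [-0.0662 -0.3736  0.28  ] a [0.     0.     0.1622] rows 2.8
```

Run:
```python
from h import *
p,r=cur();P=np.array([.558,.274,.20]);plan([(p+(P-p)*f,70+(40.4-70)*f) for f in (1/3,2/3,1)])
```

```text
d [-0.575  -0.169   0.0409] a [-0.001  -0.      0.1105] rows 3.6
d [-0.5956 -0.0672  0.0407] a [0.     0.     0.1096] rows 3.6
d [-0.5983  0.0358  0.0407] a [0.     0.     0.1096] rows 3.6
```

```bash
python3 -m jog '[{"dx":-0.14,"dy":-0.04,"dz":0.01,"az":0.027,"grip":1},{"dx":-0.29,"dy":-0.085,"dz":0.02,"az":0.055,"grip":1},{"dx":-0.43,"dy":-0.127,"dz":0.03,"az":0.083,"grip":1},{"dx":-0.575,"dy":-0.169,"dz":0.041,"ax":-0.001,"az":0.11,"grip":1}]'
python3 -m jog '[{"dx":-0.15,"dy":-0.017,"dz":0.01,"az":0.027,"grip":1},{"dx":-0.3,"dy":-0.034,"dz":0.02,"az":0.055,"grip":1},{"dx":-0.45,"dy":-0.05,"dz":0.03,"az":0.083,"grip":1},{"dx":-0.596,"dy":-0.067,"dz":0.041,"az":0.11,"grip":1}]'
python3 -m jog '[{"dx":-0.15,"dy":0.009,"dz":0.01,"az":0.027,"grip":1},{"dx":-0.3,"dy":0.018,"dz":0.02,"az":0.055,"grip":1},{"dx":-0.45,"dy":0.027,"dz":0.03,"az":0.083,"grip":1},{"dx":-0.598,"dy":0.036,"dz":0.041,"az":0.11,"grip":1},{"dx":-0.598,"dy":0.036,"dz":0.041,"az":0.11,"grip":1}]'
python3 - <<'E'
from h import *
d=wcam();np.savez("w1.npz",**d);cv2.imwrite("pics/w1.png",d["img"][:,:,::-1])
print(cur()[0],cur()[1].as_matrix()[:,1]);print(d["T_tool_cam"].round(3).tolist())
m=mask(d["img"],(3,90,110),(20,255,255))
for b in blobs(m,100):print(b[1])
c=cv2.findNonZero(m);r=cv2.minAreaRect(c);b=cv2.boxPoints(r)
w=np.array([onz(d,q,.018) for q in b]);print(b,w,np.linalg.norm(np.diff(w,axis=0),axis=1),w.mean(0))
E
```

```text
[0.19579857 0.54022861 0.2306305 ] [ 0.34077581  0.94014359 -0.00137199]
[[-0.0, -0.962, -0.273, 0.069], [1.0, -0.0, 0.0, -0.0], [-0.0, -0.273, 0.962, -0.144], [0.0, 0.0, 0.0, 1.0]]
[[133.7978  313.87006]
 [172.36461 253.87724]
 [187.3249  263.49457]
 [148.7581  323.48737]] [[0.32955145 0.32338353 0.018     ]
 [0.26855376 0.40465223 0.018     ]
 [0.28667534 0.41658795 0.018     ]
 [0.34933496 0.33526246 0.018     ]] [0.10161359 0.02169915 0.10266481] [0.30852888 0.36997155 0.018     ]schema error: expected keys dx, dy, dz, ax, ay, az, grip
schema error: expected keys dx, dy, dz, ax, ay, az, grip
schema error: expected keys dx, dy, dz, ax, ay, az, grip
```

View pics/w1.png

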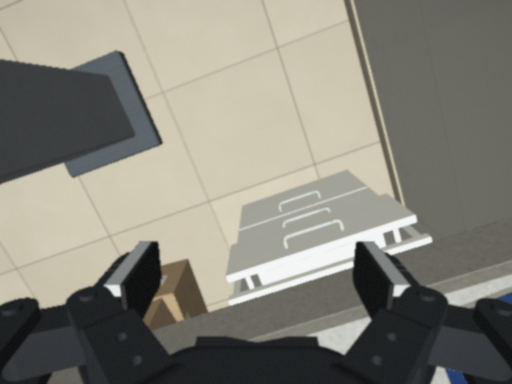

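The jogs were refused because every key is required, so the arm hasn't moved and the picture shows only floor and drawers. I'm resending with all the keys.

```bash
python3 -m jog '[{"dx":-0.14,"dy":-0.04,"dz":0.01,"ax":0,"ay":0,"az":0.027,"grip":1},{"dx":-0.29,"dy":-0.085,"dz":0.02,"ax":0,"ay":0,"az":0.055,"grip":1},{"dx":-0.43,"dy":-0.127,"dz":0.03,"ax":0,"ay":0,"az":0.083,"grip":1},{"dx":-0.575,"dy":-0.169,"dz":0.041,"ax":-0.001,"ay":0,"az":0.11,"grip":1}]'
python3 -m jog '[{"dx":-0.15,"dy":-0.017,"dz":0.01,"ax":0,"ay":0,"az":0.027,"grip":1},{"dx":-0.3,"dy":-0.034,"dz":0.02,"ax":0,"ay":0,"az":0.055,"grip":1},{"dx":-0.45,"dy":-0.05,"dz":0.03,"ax":0,"ay":0,"az":0.083,"grip":1},{"dx":-0.596,"dy":-0.067,"dz":0.041,"ax":0,"ay":0,"az":0.11,"grip":1}]'
python3 -m jog '[{"dx":-0.15,"dy":0.009,"dz":0.01,"ax":0,"ay":0,"az":0.027,"grip":1},{"dx":-0.3,"dy":0.018,"dz":0.02,"ax":0,"ay":0,"az":0.055,"grip":1},{"dx":-0.45,"dy":0.027,"dz":0.03,"ax":0,"ay":0,"az":0.083,"grip":1},{"dx":-0.598,"dy":0.036,"dz":0.041,"ax":0,"ay":0,"az":0.11,"grip":1},{"dx":-0.598,"dy":0.036,"dz":0.041,"ax":0,"ay":0,"az":0.11,"grip":1}]'
python3 - <<'E'
from h import *
d=wcam();np.savez("w2.npz",**d);cv2.imwrite("pics/w2.png",d["img"][:,:,::-1])
print(cur()[0],cur()[1].as_matrix()[:,1])
m=mask(d["img"],(3,90,110),(20,255,255))
for b in blobs(m,100):print(b[1])
c=cv2.findNonZero(m);r=cv2.minAreaRect(c);b=cv2.boxPoints(r)
w=np.array([onz(d,q,.018) for q in b]);print(b,w,np.linalg.norm(np.diff(w,axis=0),axis=1),w.mean(0))
E
```

```text
clock: 0.48
position: [0.3174, 0.4509, 0.2207]
ee_rot: [0.0, 0.258, 0.966, 0.001]
contact_force: [0.3, 0.3, -0.1]
width: 0.0853
gripper_force: 0.0
clock: 0.82
position: [0.4389, 0.3618, 0.2105]
ee_rot: [0.0, 0.341, 0.94, 0.001]
contact_force: [1.0, 0.3, -0.6]
width: 0.0854
gripper_force: 0.0
clock: 1.23
position: [0.564, 0.2699, 0.1991]
ee_rot: [0.002, 0.423, 0.906, -0.0]
contact_force: [-0.5, 0.3, 0.5]
width: 0.0853
gripper_force: 0.0
[0.56090105 0.27209    0.19920471] [7.64770832e-01 6.44302317e-01 3.13163468e-04]
[ 224  113   65   88 1976]
[[220.3233   205.50851 ]
 [224.14166  110.47443 ]
 [511.08026  122.003204]
 [507.2619   217.0373  ]] [[0.56230965 0.21277229 0.018     ]
 [0.50455999 0.29210447 0.018     ]
 [0.72811013 0.46520368 0.018     ]
 [0.80596044 0.39992192 0.018     ]] [0.09812553 0.2827331  0.1015991 ] [0.65023505 0.34250059 0.018     ]
```

View pics/w2.png

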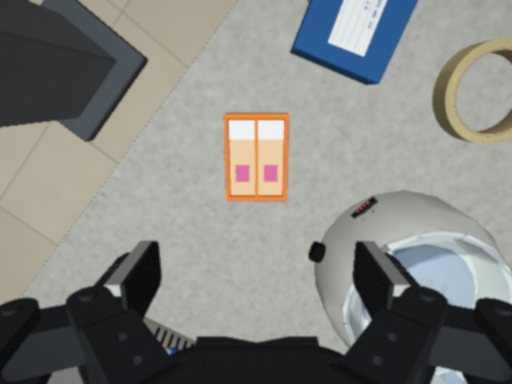

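The carrier sits squarely in the wrist view, box (224,113)–(289,201). The centrifuge lies to the right of it and the slide box above.

Run:
```python
from h import *
d=dict(np.load("w2.npz"))
m=mask(d["img"],(3,90,110),(20,255,255));m[:,330:]=0;m[:,:200]=0
b=cv2.boxPoints(cv2.minAreaRect(cv2.findNonZero(max(blobs(m),key=lambda x:x[1][4])[0].astype(np.uint8))))
w=np.array([onz(d,q,.018) for q in b]);c=w.mean(0);print(w,np.linalg.norm(np.diff(w,axis=0),axis=1),c)
L=max((w[1]-w[0],w[2]-w[1]),key=np.linalg.norm);h=np.degrees(np.arctan2(L[1],L[0]));print("long heading",h)
yd=(h+90)%180
print(yd);plan([((c[0],c[1],.07),yd),((c[0],c[1],.0015),yd)])
```

```text
[[0.56148204 0.22007723 0.018     ]
 [0.50594645 0.29013332 0.018     ]
 [0.5538552  0.33032304 0.018     ]
 [0.61315446 0.26338133 0.018     ]] [0.0893983  0.06253369 0.08942927] [0.55860954 0.27597873 0.018     ]
long heading 128.40493453278603
38.40493453278603
d [0.0177 0.0029 0.5168] a [ 0.0002 -0.0001  0.019 ] rows 3.1
d [0.    0.    0.274] a [0. 0. 0.] rows 1.6
```

```bash
python3 -m jog '[{"dx":0,"dy":0,"dz":0.25,"ax":0,"ay":0,"az":0,"grip":1},{"dx":0,"dy":0,"dz":0.4,"ax":0,"ay":0,"az":0,"grip":1},{"dx":0,"dy":0,"dz":0.52,"ax":0,"ay":0,"az":0,"grip":1},{"dx":0,"dy":0,"dz":0.52,"ax":0,"ay":0,"az":0,"grip":1},{"dx":0,"dy":0,"dz":0.52,"ax":0,"ay":0,"az":0,"grip":1}]'
python3 - <<'E'
from h import *
print(cur()[0]);plan([((.5585,.275,.0015),40)])
E
```

```text
clock: 1.7
position: [0.5554, 0.2747, 0.0679]
ee_rot: [-0.003, 0.419, 0.908, -0.002]
contact_force: [0.4, 0.0, 0.8]
width: 0.0849
gripper_force: 0.0
[0.5553603  0.27471541 0.06791201]
d [-0.0083  0.0117  0.2656] a [-0.0035 -0.0023  0.0048] rows 1.6
```

```bash
python3 -m jog '[{"dx":0,"dy":0.004,"dz":0.1,"ax":0,"ay":0,"az":0,"grip":1},{"dx":0,"dy":0.004,"dz":0.2,"ax":0,"ay":0,"az":0,"grip":1},{"dx":0,"dy":0.004,"dz":0.265,"ax":0,"ay":0,"az":0,"grip":1},{"dx":0,"dy":0.004,"dz":0.265,"ax":0,"ay":0,"az":0,"grip":1}]'
python3 -m jog '[{"dx":0,"dy":0,"dz":0,"ax":0,"ay":0,"az":0,"grip":-0.2},{"dx":0,"dy":0,"dz":0,"ax":0,"ay":0,"az":0,"grip":-0.2},{"dx":0,"dy":0,"dz":0,"ax":0,"ay":0,"az":0,"grip":-0.2},{"dx":0,"dy":0,"dz":0,"ax":0,"ay":0,"az":0,"grip":-0.2},{"dx":0,"dy":0,"dz":0,"ax":0,"ay":0,"az":0,"grip":-0.2}]' 40
python3 - <<'E'
from h import *
print(cur()[0],cur()[1].as_matrix()[:,1:])
E
```

```text
clock: 2.03
position: [0.5587, 0.276, 0.0041]
ee_rot: [-0.001, 0.419, 0.908, 0.0]
contact_force: [-1.1, -0.4, -0.2]
width: 0.0855
gripper_force: 0.0
clock: 2.45
position: [0.5612, 0.2765, 0.0076]
ee_rot: [0.002, 0.42, 0.908, 0.003]
contact_force: [-1.1, 1.6, 7.2]
width: 0.0621
gripper_force: 44.1
[0.56117132 0.27653001 0.00755187] [[ 0.76174969  0.00561151]
 [ 0.64783804  0.00355598]
 [ 0.00657841 -0.99997793]]
```

```bash
python3 -m jog '[{"dx":0,"dy":0,"dz":-0.06,"ax":0,"ay":0,"az":0,"grip":-0.2},{"dx":0,"dy":0,"dz":-0.2,"ax":0,"ay":0,"az":0,"grip":-0.2},{"dx":0,"dy":0,"dz":-0.4,"ax":0,"ay":0,"az":0,"grip":-0.2},{"dx":0,"dy":0,"dz":-0.6,"ax":0,"ay":0,"az":0,"grip":-0.2},{"dx":0,"dy":0,"dz":-0.6,"ax":0,"ay":0,"az":0,"grip":-0.2}]'
python3 -m jog '[{"dx":0,"dy":0,"dz":-0.1,"ax":0,"ay":0,"az":0,"grip":-0.2},{"dx":0,"dy":0,"dz":-0.2,"ax":0,"ay":0,"az":0,"grip":-0.2},{"dx":0,"dy":0,"dz":-0.2,"ax":0,"ay":0,"az":0,"grip":-0.2},{"dx":0,"dy":0,"dz":-0.2,"ax":0,"ay":0,"az":0,"grip":-0.2}]'
python3 - <<'E'
from h import *
p,r=cur();print(p,r.as_matrix()[:,1:]);P=np.array([.637,.055,.2]);plan([((p+P)/2,24),(P,8.07)])
E
```

```text
clock: 2.87
position: [0.5625, 0.2767, 0.1622]
ee_rot: [0.004, 0.42, 0.908, 0.005]
contact_force: [1.1, -0.3, -1.4]
width: 0.0625
gripper_force: 44.8
clock: 3.2
position: [0.5602, 0.2757, 0.2071]
ee_rot: [0.002, 0.42, 0.908, 0.003]
contact_force: [-0.7, -0.0, -2.3]
width: 0.0623
gripper_force: 44.8
[0.56022971 0.27571366 0.2071028 ] [[ 0.76182467  0.00620014]
 [ 0.64774525  0.0035433 ]
 [ 0.00701875 -0.9999745 ]]
d [-0.4357 -0.1691  0.0136] a [0.0046 0.0002 0.1819] rows 2.8
d [-0.4657 -0.0393  0.0142] a [0.    0.    0.177] rows 2.8
```

```bash
python3 -m jog '[{"dx":-0.14,"dy":-0.056,"dz":0.005,"ax":0.0046,"ay":0,"az":0.06,"grip":-0.2},{"dx":-0.29,"dy":-0.11,"dz":0.009,"ax":0.0046,"ay":0,"az":0.12,"grip":-0.2},{"dx":-0.436,"dy":-0.169,"dz":0.014,"ax":0.0046,"ay":0,"az":0.182,"grip":-0.2}]'
python3 -m jog '[{"dx":-0.15,"dy":-0.013,"dz":0.005,"ax":0,"ay":0,"az":0.06,"grip":-0.2},{"dx":-0.31,"dy":-0.026,"dz":0.009,"ax":0,"ay":0,"az":0.12,"grip":-0.2},{"dx":-0.466,"dy":-0.039,"dz":0.014,"ax":0,"ay":0,"az":0.177,"grip":-0.2},{"dx":-0.466,"dy":-0.039,"dz":0.014,"ax":0,"ay":0,"az":0.177,"grip":-0.2},{"dx":-0.466,"dy":-0.039,"dz":0.014,"ax":0,"ay":0,"az":0.177,"grip":-0.2}]'
python3 -m jog '[{"dx":0,"dy":0,"dz":0,"ax":0,"ay":0,"az":0,"grip":-0.2},{"dx":0,"dy":0,"dz":0,"ax":0,"ay":0,"az":0,"grip":-0.2}]'
python3 - <<'E'
from h import *
p,r=cur();d=wcam();np.savez("w3.npz",**d);cv2.imwrite("pics/w3.png",cv2.resize(d["img"][:,:,::-1],(800,600),interpolation=cv2.INTER_CUBIC));print(p,r.as_matrix()[:,1])
E
```

```text
clock: 3.45
position: [0.5969, 0.1643, 0.1991]
ee_rot: [-0.002, 0.546, 0.838, -0.003]
contact_force: [-0.1, -0.2, -2.4]
width: 0.0623
gripper_force: 44.8
clock: 3.87
position: [0.6356, 0.0522, 0.1951]
ee_rot: [-0.003, 0.657, 0.754, -0.004]
contact_force: [0.7, 0.3, -1.5]
width: 0.0623
gripper_force: 44.8
clock: 4.03
position: [0.6351, 0.0557, 0.1963]
ee_rot: [-0.002, 0.655, 0.756, -0.003]
contact_force: [0.1, 0.4, -1.0]
width: 0.0622
gripper_force: 44.8
[0.63509841 0.0556718  0.19630852] [ 0.98988905  0.14164457 -0.00751584]
```

View pics/w3.png

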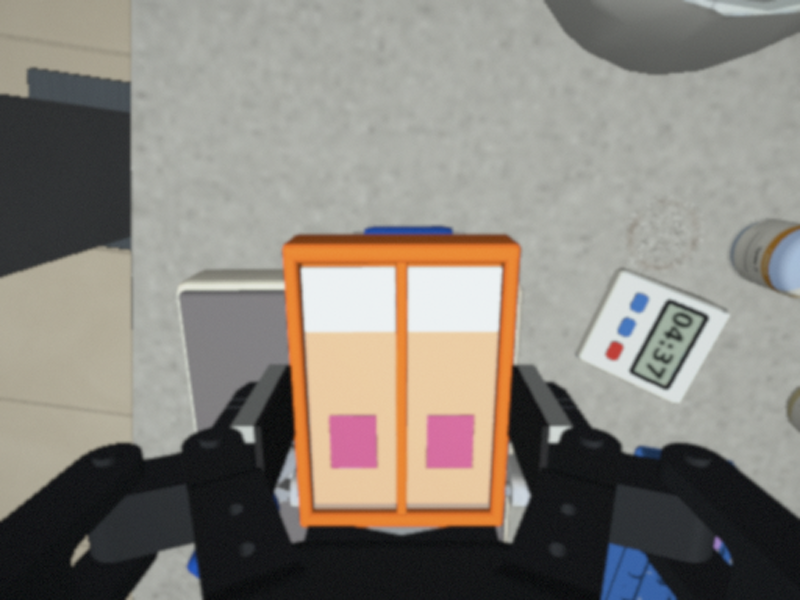

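The wrist view faces +y: image up is world left. The held carrier is square and centred, with corners about (285,240)–(515,525), and the handle just shows above it. I'll move right so the pocket, knob and handle appear in the open part of the image.

```bash
python3 -m jog '[{"dx":-0.16,"dy":0,"dz":-0.03,"ax":-0.0046,"ay":0,"az":0,"grip":-0.2},{"dx":-0.32,"dy":0,"dz":-0.06,"ax":-0.0046,"ay":0,"az":0,"grip":-0.2},{"dx":-0.48,"dy":0,"dz":-0.1,"ax":-0.0046,"ay":0,"az":0,"grip":-0.2},{"dx":-0.64,"dy":0,"dz":-0.14,"ax":-0.0046,"ay":0,"az":0,"grip":-0.2},{"dx":-0.76,"dy":0,"dz":-0.16,"ax":-0.0046,"ay":0,"az":0,"grip":-0.2}]'
python3 -m jog '[{"dx":0,"dy":0,"dz":0,"ax":0,"ay":0,"az":0,"grip":-0.2},{"dx":0,"dy":0,"dz":0,"ax":0,"ay":0,"az":0,"grip":-0.2},{"dx":0,"dy":0,"dz":0,"ax":0,"ay":0,"az":0,"grip":-0.2}]'
python3 - <<'E'
from h import *
p,r=cur();d=wcam();np.savez("w4.npz",**d);cv2.imwrite("pics/w4.png",cv2.resize(d["img"][:,:,::-1],(800,600),interpolation=cv2.INTER_CUBIC));print(p,r.as_matrix()[:,1])
m=mask(d["img"],(3,110,110),(20,255,255));b=cv2.boxPoints(cv2.minAreaRect(cv2.findNonZero(max(blobs(m),key=lambda x:x[1][4])[0].astype(np.uint8))))
print(b)
for m,s,c in blobs(mask(d["img"],(105,120,50),(128,255,255)),60):print(s,c)
E
```

```text
clock: 4.5
position: [0.6636, -0.1351, 0.2389]
ee_rot: [0.003, 0.655, 0.756, 0.0]
contact_force: [0.5, -1.1, -1.5]
width: 0.0622
gripper_force: 44.8
clock: 4.75
position: [0.6625, -0.1318, 0.237]
ee_rot: [0.0, 0.655, 0.756, 0.0]
contact_force: [-0.1, -0.9, -2.0]
width: 0.062
gripper_force: 44.8
[ 0.66253176 -0.13175051  0.23704607] [9.89923595e-01 1.41600396e-01 7.76672498e-04]
[[180. 150.]
 [332. 150.]
 [332. 337.]
 [180. 337.]]
[399  12  10  12  84] [403.5952381   17.48809524]
[ 111   82   62   53 2198] [143.42993631 110.22656961]
[  368   120   141   175 11565] [427.73411154 205.23709468]
```

View pics/w4.png

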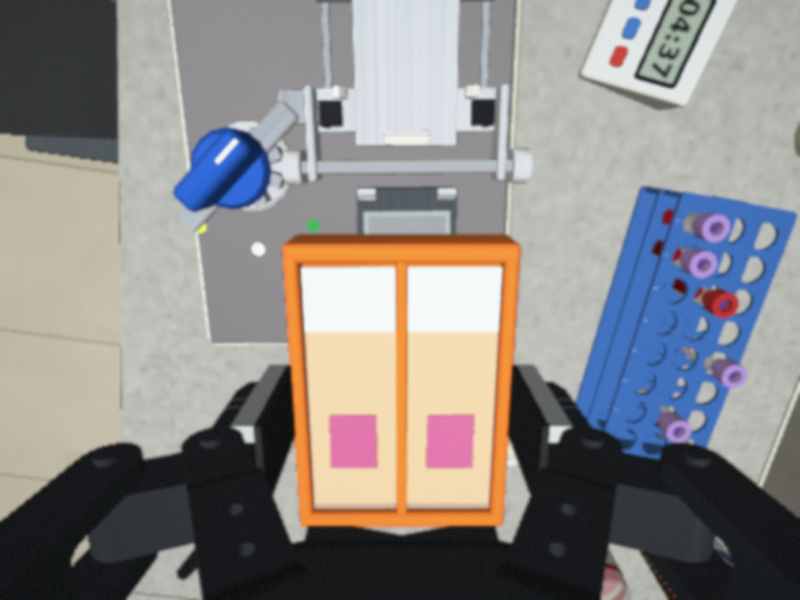

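The hinge rod runs along row ≈166 (u 300–515). The knob is at (222,170), with the white dot at (258,249), green at (313,226) and yellow, partly hidden, at (201,229). The dots and rod fix the station precisely.

Run:
```python
from h import *
d=dict(np.load("w4.npz"));im=d["img"];g=cv2.cvtColor(im,cv2.COLOR_RGB2GRAY).astype(float)
S=1/1.5625
def dot(m,u,v,r=9):
    u,v=int(u*S),int(v*S);s=m[v-r:v+r,u-r:u+r];ys,xs=np.nonzero(s);return np.array([xs.mean()+u-r,ys.mean()+v-r]),len(xs)
gr=dot(mask(im,(50,80,60),(85,255,255)),313,226);wh=dot((g>180).astype(np.uint8),258,249);ye=dot(mask(im,(22,120,120),(35,255,255)),201,229)
for n,x in (("green",gr),("white",wh),("yellow",ye)):print(n,x,onz(d,x[0],.0525))
G,W=[onz(d,x[0],.0525)[:2] for x in (gr,wh)]
# rod: row profile
pts=[]
for u in range(208,315,8):
    col=g[94:120,u-2:u+3].mean(1);b=col>(col.max()+col.min())/2;k=np.nonzero(b)[0];pts.append((u,94+k.mean(),len(k)))
pts=np.array(pts);print(pts.round(1).tolist())
L=np.polyfit(pts[:,0],pts[:,1],1);a,b=[onz(d,(u,np.polyval(L,u)),.077)[:2] for u in (205,318)]
th=np.arctan2(*(b-a)[::-1]);print("rod",a,b,"yaw",np.degrees(th))
for t in (th,np.radians(8.07)):
    Ri=np.array([[np.cos(t),np.sin(t)],[-np.sin(t),np.cos(t)]])
    v=Ri@(G-W);print("station frame G-W",v,"ratio want .414:",v[1]/v[0]);r=v[0]/np.sin(np.pi/4);ax=Ri.T@(Ri@W+[0,r]);print("r",r,"axis",ax,"station",ax+Ri.T@[.097,0])
    print("rod y in station(.655,-.0725):",Ri@(a-[.655,-.0725]),Ri@(b-[.655,-.0725]))
# carrier in tool frame
T=d["T_tool_cam"];K=d["mtx"]
for q in ((180,152),(332,152),(332,336),(180,336),(193,335),(322,335),(182,155),(332,155)):
    r=T[:3,:3]@np.linalg.solve(K,[q[0],q[1],1.]);o=T[:3,3];print(q,(o+r*(-.012-o[2])/r[2]).round(4))
```

```text
green (array([200.28846154, 143.71153846]), 52) [ 0.60300319 -0.11702333  0.0525    ]
white (array([164.91044776, 159.08955224]), 67) [ 0.56853576 -0.1379049   0.0525    ]
yellow (array([129.33333333, 146.06666667]), 15) [ 0.53190176 -0.12959835  0.0525    ]
[[208.0, 106.0, 7.0], [216.0, 106.0, 7.0], [224.0, 106.0, 7.0], [232.0, 106.0, 7.0], [240.0, 106.5, 8.0], [248.0, 106.0, 9.0], [256.0, 106.0, 9.0], [264.0, 106.0, 9.0], [272.0, 106.0, 9.0], [280.0, 105.5, 8.0], [288.0, 105.5, 8.0], [296.0, 106.0, 7.0], [304.0, 106.0, 7.0], [312.0, 106.0, 7.0]]
rod [ 0.60771728 -0.07831047] [ 0.70939882 -0.06354166] yaw 8.264173953172339
station frame G-W [0.03711098 0.01571047] ratio want .414: 0.42333764317431766
r 0.052482844700410404 axis [ 0.56099202 -0.08596705] station [ 0.65698475 -0.07202451]
rod y in station(.655,-.0725): [-0.04762691  0.00104617] [0.05512158 0.00104617]
station frame G-W [0.03705752 0.01583615] ratio want .414: 0.42733972932236675
r 0.05240724733868644 axis [ 0.56117869 -0.08601663] station [ 0.65721812 -0.07239949]
rod y in station(.655,-.0725): [-0.04763018  0.00088476] [0.05511772 0.00123297]
(180, 152) [ 0.0472 -0.0313 -0.012 ]
(332, 152) [ 0.0472  0.0311 -0.012 ]
(332, 336) [-0.0429  0.0368 -0.012 ]
(180, 336) [-0.043  -0.0371 -0.012 ]
(193, 335) [-0.0424 -0.0308 -0.012 ]
(322, 335) [-0.0424  0.0319 -0.012 ]
(182, 155) [ 0.046  -0.0306 -0.012 ]
(332, 155) [ 0.0459  0.0311 -0.012 ]
```

Run:
```python
from h import *
plan([((.6469,-.0072,.20),8.2),((.6469,-.0072,.11),8.2)])
```

```text
d [0.5004 0.0089 0.1482] a [ 0.0004  0.     -0.0002] rows 3.1
d [0.   0.   0.36] a [0. 0. 0.] rows 2.2
```

```bash
python3 -m jog '[{"dx":0.15,"dy":0,"dz":0.04,"ax":0,"ay":0,"az":0,"grip":-0.2},{"dx":0.3,"dy":0.005,"dz":0.08,"ax":0,"ay":0,"az":0,"grip":-0.2},{"dx":0.42,"dy":0.009,"dz":0.12,"ax":0,"ay":0,"az":0,"grip":-0.2},{"dx":0.5,"dy":0.009,"dz":0.148,"ax":0,"ay":0,"az":0,"grip":-0.2}]'
python3 -m jog '[{"dx":0,"dy":0,"dz":0.12,"ax":0,"ay":0,"az":0,"grip":-0.2},{"dx":0,"dy":0,"dz":0.24,"ax":0,"ay":0,"az":0,"grip":-0.2},{"dx":0,"dy":0,"dz":0.36,"ax":0,"ay":0,"az":0,"grip":-0.2},{"dx":0,"dy":0,"dz":0.36,"ax":0,"ay":0,"az":0,"grip":-0.2},{"dx":0,"dy":0,"dz":0.36,"ax":0,"ay":0,"az":0,"grip":-0.2}]'
python3 -m jog '[{"dx":0,"dy":0,"dz":0,"ax":0,"ay":0,"az":0,"grip":-0.2},{"dx":0,"dy":0,"dz":0,"ax":0,"ay":0,"az":0,"grip":-0.2},{"dx":0,"dy":0,"dz":0,"ax":0,"ay":0,"az":0,"grip":-0.2}]'
python3 - <<'E'
from h import *
print(*cur()[0]);plan([((.6469,-.0072,.075),8.2)])
E
```

```text
clock: 5.13
position: [0.6458, -0.0041, 0.1992]
ee_rot: [-0.001, 0.654, 0.756, 0.0]
contact_force: [0.1, -0.4, -1.8]
width: 0.0624
gripper_force: 44.7
clock: 5.55
position: [0.646, -0.0076, 0.1088]
ee_rot: [-0.001, 0.655, 0.756, -0.001]
contact_force: [0.3, 0.8, -0.9]
width: 0.0624
gripper_force: 45.0
clock: 5.8
position: [0.6493, -0.0096, 0.1126]
ee_rot: [0.003, 0.656, 0.755, 0.001]
contact_force: [-0.6, -0.4, -1.0]
width: 0.0623
gripper_force: 45.0
0.6492964104927604 -0.009627393380196218 0.11263727558021751
d [ 0.0114 -0.009   0.1505] a [ 0.0036  0.0017 -0.0014] rows 0.9
```

Run:
```python
from h import *
for i in range(8):
    manip.get_image("top");p,r=cur();print(p.round(4),r.as_matrix()[:,1].round(4),manip.get_state()["qd"].round(3))
```

```text
[ 0.649  -0.0097  0.1123] [0.9901 0.1403 0.0051] [-0.002  0.005  0.013 -0.    -0.003  0.   ]
[ 0.6487 -0.0098  0.1119] [0.9901 0.1401 0.0044] [-0.003  0.006  0.011  0.    -0.003  0.   ]
[ 0.6485 -0.0098  0.1116] [0.9901 0.14   0.0038] [-0.002  0.005  0.009 -0.    -0.001 -0.002]
[ 0.6483 -0.0098  0.1112] [0.9901 0.14   0.0031] [-0.     0.007  0.007 -0.001 -0.001 -0.001]
[ 0.6481 -0.0099  0.1109] [0.9902 0.14   0.0026] [ 0.001  0.007  0.005 -0.     0.    -0.001]
[ 0.648  -0.0098  0.1107] [0.9902 0.1399 0.0022] [-0.002  0.006  0.004  0.    -0.001  0.001]
[ 0.6479 -0.0098  0.1105] [0.9901 0.14   0.002 ] [ 0.002  0.004  0.003 -0.001 -0.002 -0.   ]
[ 0.6479 -0.0098  0.1104] [0.9901 0.14   0.0017] [ 0.     0.001  0.002  0.001 -0.     0.002]
```

```bash
python3 -m jog '[{"dx":0.01,"dy":-0.002,"dz":0.02,"ax":0,"ay":0,"az":0,"grip":-0.2},{"dx":0.01,"dy":-0.002,"dz":0.04,"ax":0,"ay":0,"az":0,"grip":-0.2},{"dx":0.01,"dy":-0.002,"dz":0.06,"ax":0,"ay":0,"az":0,"grip":-0.2},{"dx":0.01,"dy":-0.002,"dz":0.08,"ax":0,"ay":0,"az":0,"grip":-0.2},{"dx":0.01,"dy":-0.002,"dz":0.1,"ax":0,"ay":0,"az":0,"grip":-0.2}]'
python3 -m jog '[{"dx":0,"dy":0,"dz":0.01,"ax":0,"ay":0,"az":0,"grip":-0.2},{"dx":0,"dy":0,"dz":0.02,"ax":0,"ay":0,"az":0,"grip":-0.2},{"dx":0,"dy":0,"dz":0.03,"ax":0,"ay":0,"az":0,"grip":-0.2},{"dx":0,"dy":0,"dz":0.04,"ax":0,"ay":0,"az":0,"grip":-0.2},{"dx":0,"dy":0,"dz":0.04,"ax":0,"ay":0,"az":0,"grip":-0.2}]'
python3 -m jog '[{"dx":0,"dy":0,"dz":0,"ax":0,"ay":0,"az":0,"grip":-0.2},{"dx":0,"dy":0,"dz":0,"ax":0,"ay":0,"az":0,"grip":-0.2},{"dx":0,"dy":0,"dz":0,"ax":0,"ay":0,"az":0,"grip":-0.2},{"dx":0,"dy":0,"dz":0,"ax":0,"ay":0,"az":0,"grip":-0.2},{"dx":0,"dy":0,"dz":0,"ax":0,"ay":0,"az":0,"grip":-0.2}]'
```

```text
clock: 6.62
position: [0.6468, -0.0072, 0.0843]
ee_rot: [0.001, 0.656, 0.755, -0.0]
contact_force: [-0.5, -0.3, -1.7]
width: 0.0623
gripper_force: 45.0
clock: 7.03
position: [0.6468, -0.0073, 0.0747]
ee_rot: [0.001, 0.656, 0.755, -0.0]
contact_force: [-0.5, 0.1, -1.7]
width: 0.0621
gripper_force: 45.0
clock: 7.45
position: [0.6471, -0.0073, 0.0754]
ee_rot: [0.001, 0.656, 0.755, 0.0]
contact_force: [0.2, -0.5, -1.3]
width: 0.0624
gripper_force: 45.0
```

```bash
python3 -m jog '[{"dx":0,"dy":0,"dz":0.008,"ax":0,"ay":0,"az":0,"grip":-0.2},{"dx":0,"dy":0,"dz":0.012,"ax":0,"ay":0,"az":0,"grip":-0.2},{"dx":0,"dy":0,"dz":0.012,"ax":0,"ay":0,"az":0,"grip":-0.2}]'
python3 -m jog '[{"dx":0,"dy":0,"dz":0.006,"ax":0,"ay":0,"az":0,"grip":-0.2},{"dx":0,"dy":0,"dz":0.012,"ax":0,"ay":0,"az":0,"grip":-0.2},{"dx":0,"dy":0,"dz":0.012,"ax":0,"ay":0,"az":0,"grip":-0.2}]'
python3 -m jog '[{"dx":0,"dy":0,"dz":0.004,"ax":0,"ay":0,"az":0,"grip":-0.2},{"dx":0,"dy":0,"dz":0.008,"ax":0,"ay":0,"az":0,"grip":-0.2},{"dx":0,"dy":0,"dz":0.008,"ax":0,"ay":0,"az":0,"grip":-0.2}]'
```

```text
clock: 7.7
position: [0.6468, -0.0072, 0.0719]
ee_rot: [0.001, 0.656, 0.755, -0.0]
contact_force: [-0.5, -0.6, -1.4]
width: 0.0622
gripper_force: 45.0
clock: 7.95
position: [0.6469, -0.0073, 0.0715]
ee_rot: [0.001, 0.656, 0.755, 0.0]
contact_force: [-5.0, 0.4, 9.6]
width: 0.0623
gripper_force: 46.3
clock: 8.2
position: [0.647, -0.0073, 0.0713]
ee_rot: [0.002, 0.656, 0.755, 0.001]
contact_force: [-7.1, 0.3, 17.8]
width: 0.0619
gripper_force: 47.2
```

```bash
python3 -m jog '[{"dx":0,"dy":0,"dz":-0.012,"ax":0,"ay":0,"az":0,"grip":-0.2},{"dx":0,"dy":0,"dz":-0.012,"ax":0,"ay":0,"az":0,"grip":1},{"dx":0,"dy":0,"dz":-0.012,"ax":0,"ay":0,"az":0,"grip":1},{"dx":0,"dy":0,"dz":-0.012,"ax":0,"ay":0,"az":0,"grip":1},{"dx":0,"dy":0,"dz":-0.012,"ax":0,"ay":0,"az":0,"grip":1}]'
python3 -m jog '[{"dx":0,"dy":0,"dz":0,"ax":0,"ay":0,"az":0,"grip":1},{"dx":0,"dy":0,"dz":-0.05,"ax":0,"ay":0,"az":0,"grip":1},{"dx":0,"dy":0,"dz":-0.15,"ax":0,"ay":0,"az":0,"grip":1},{"dx":0,"dy":0,"dz":-0.3,"ax":0,"ay":0,"az":0,"grip":1},{"dx":0,"dy":0,"dz":-0.45,"ax":0,"ay":0,"az":0,"grip":1}]'
python3 -m jog '[{"dx":0,"dy":0,"dz":-0.04,"ax":0,"ay":0,"az":0,"grip":1},{"dx":0,"dy":0,"dz":-0.04,"ax":0,"ay":0,"az":0,"grip":1},{"dx":0,"dy":0,"dz":-0.04,"ax":0,"ay":0,"az":0,"grip":1}]'
python3 - <<'E'
from h import *
p,r=cur();d=wcam();np.savez("w5.npz",**d);cv2.imwrite("pics/w5.png",cv2.resize(d["img"][:,:,::-1],(800,600),interpolation=cv2.INTER_CUBIC));print(p)
E
```

```text
clock: 8.62
position: [0.6469, -0.0073, 0.0697]
ee_rot: [0.001, 0.656, 0.755, -0.0]
contact_force: [-0.7, 0.3, 0.2]
width: 0.0855
gripper_force: 0.0
clock: 9.03
position: [0.6459, -0.007, 0.1823]
ee_rot: [-0.001, 0.656, 0.755, -0.001]
contact_force: [1.3, -0.4, 0.0]
width: 0.0849
gripper_force: 0.0
clock: 9.28
position: [0.6467, -0.0071, 0.1926]
ee_rot: [0.001, 0.656, 0.755, 0.0]
contact_force: [-0.4, -0.4, -1.1]
width: 0.0855
gripper_force: 0.0
[ 0.64672308 -0.00711122  0.19259263]
```

View pics/w5.png

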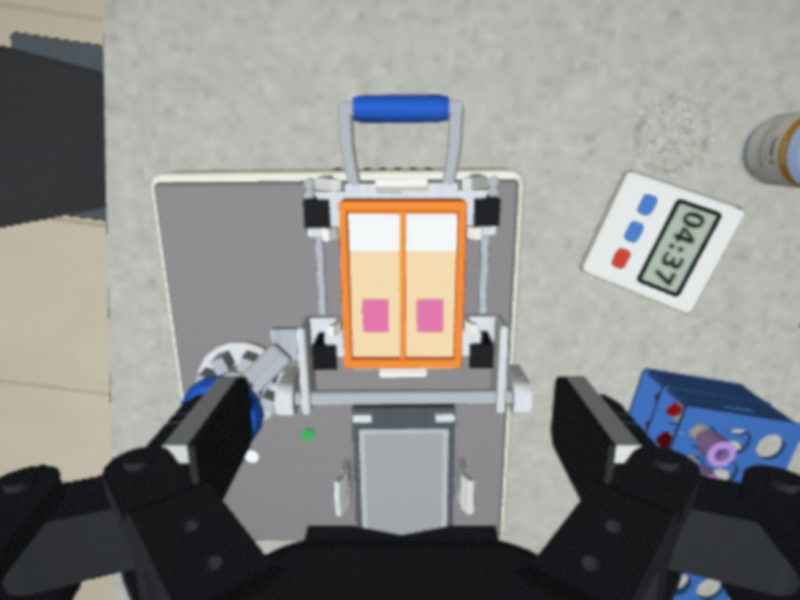

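The carrier lies square inside the pocket walls at (403,283), and the handle is at (400,107). Next I check those numbers and plan the knob grasp.

Run:
```python
from h import *
d=dict(np.load("w5.npz"))
m=mask(d["img"],(3,110,110),(20,255,255));b=cv2.boxPoints(cv2.minAreaRect(cv2.findNonZero(max(blobs(m),key=lambda x:x[1][4])[0].astype(np.uint8))))
w=np.array([onz(d,q,.082) for q in b]);print(np.linalg.norm(np.diff(w,axis=0),axis=1))
t=np.radians(8.2);Ri=np.array([[np.cos(t),np.sin(t)],[-np.sin(t),np.cos(t)]]);S=np.array([.6562,-.072])
print("carrier in station",Ri@(w.mean(0)[:2]-S))
for m,s,c in blobs(mask(d["img"],(105,120,50),(128,255,255)),200):
  if c[1]<100:print("handle",s,Ri@(onz(d,c,.077)[:2]-S),onz(d,c,.077))
k=(.5606,-.0859);plan([(((.6467+k[0])/2,-.0465,.20),-14.3),((*k,.17),-36.8),((*k,.099),-36.8)])
```

```text
[0.06201231 0.09002433 0.06811209]
carrier in station [0.0005123  0.06598174]
handle [226  61  61  17 995] [1.13153467e-04 1.54296709e-01] [0.63430482 0.08073535 0.077     ]
d [-0.1327 -0.1893 -0.0351] a [-0.0006  0.0007  0.2485] rows 3.1
d [-0.1953 -0.1279  0.12  ] a [0.   0.   0.25] rows 3.1
d [0.    0.    0.284] a [0. 0. 0.] rows 1.7
```

```bash
python3 -m jog '[{"dx":-0.04,"dy":-0.06,"dz":-0.01,"ax":0,"ay":0,"az":0.07,"grip":1},{"dx":-0.08,"dy":-0.12,"dz":-0.02,"ax":0,"ay":0,"az":0.14,"grip":1},{"dx":-0.11,"dy":-0.16,"dz":-0.03,"ax":0,"ay":0,"az":0.21,"grip":1},{"dx":-0.133,"dy":-0.189,"dz":-0.035,"ax":-0.0006,"ay":0.0007,"az":0.2485,"grip":1}]'
python3 -m jog '[{"dx":-0.06,"dy":-0.04,"dz":0.03,"ax":0,"ay":0,"az":0.07,"grip":0.2},{"dx":-0.12,"dy":-0.08,"dz":0.06,"ax":0,"ay":0,"az":0.14,"grip":0.2},{"dx":-0.16,"dy":-0.11,"dz":0.09,"ax":0,"ay":0,"az":0.21,"grip":0.2},{"dx":-0.195,"dy":-0.128,"dz":0.12,"ax":0,"ay":0,"az":0.25,"grip":0.2},{"dx":-0.195,"dy":-0.128,"dz":0.12,"ax":0,"ay":0,"az":0.25,"grip":0.2}]'
python3 -m jog '[{"dx":0,"dy":0,"dz":0,"ax":0,"ay":0,"az":0,"grip":0.2},{"dx":0,"dy":0,"dz":0,"ax":0,"ay":0,"az":0,"grip":0.2},{"dx":0,"dy":0,"dz":0,"ax":0,"ay":0,"az":0,"grip":0.2},{"dx":0,"dy":0,"dz":0,"ax":0,"ay":0,"az":0,"grip":0.2},{"dx":0,"dy":0,"dz":0,"ax":0,"ay":0,"az":0,"grip":0.2}]'
python3 - <<'E'
from h import *
print(cur()[0]);plan([((.5604,-.0859,.099),-36.8)])
E
```

```text
clock: 9.67
position: [0.6024, -0.0471, 0.1987]
ee_rot: [-0.001, 0.791, 0.612, -0.001]
contact_force: [0.2, 0.4, 0.2]
width: 0.0852
gripper_force: 0.0
clock: 10.08
position: [0.5578, -0.0864, 0.1674]
ee_rot: [-0.002, 0.895, 0.447, -0.002]
contact_force: [-1.1, 0.0, -0.0]
width: 0.0515
gripper_force: 0.0
clock: 10.5
position: [0.5622, -0.0857, 0.1715]
ee_rot: [0.001, 0.894, 0.448, 0.001]
contact_force: [0.1, -0.2, -0.2]
width: 0.0516
gripper_force: 0.0
[ 0.5622401  -0.08566335  0.17151731]
d [-0.0057 -0.0062  0.29  ] a [ 0.0018 -0.0011  0.0006] rows 1.7
```

```bash
python3 -m jog '[{"dx":-0.002,"dy":-0.002,"dz":0.1,"ax":0,"ay":0,"az":0,"grip":0.2},{"dx":-0.002,"dy":-0.002,"dz":0.2,"ax":0,"ay":0,"az":0,"grip":0.2},{"dx":-0.002,"dy":-0.002,"dz":0.26,"ax":0,"ay":0,"az":0,"grip":0.2},{"dx":-0.002,"dy":-0.002,"dz":0.284,"ax":0,"ay":0,"az":0,"grip":0.2},{"dx":-0.002,"dy":-0.002,"dz":0.284,"ax":0,"ay":0,"az":0,"grip":0.2}]'
python3 -m jog '[{"dx":0,"dy":0,"dz":0,"ax":0,"ay":0,"az":0,"grip":-1},{"dx":0,"dy":0,"dz":0,"ax":0,"ay":0,"az":0,"grip":-1},{"dx":0,"dy":0,"dz":0,"ax":0,"ay":0,"az":0,"grip":-1},{"dx":0,"dy":0,"dz":0,"ax":0,"ay":0,"az":0,"grip":-1},{"dx":0,"dy":0,"dz":0,"ax":0,"ay":0,"az":0,"grip":-1}]' 60
python3 -m jog '[{"dx":0,"dy":0,"dz":0,"ax":0,"ay":0,"az":0,"grip":-1},{"dx":0,"dy":0,"dz":0,"ax":0,"ay":0,"az":0,"grip":-1},{"dx":0,"dy":0,"dz":0,"ax":0,"ay":0,"az":0,"grip":-1}]' 60
```

```text
clock: 10.92
position: [0.5604, -0.0857, 0.099]
ee_rot: [-0.0, 0.894, 0.448, 0.0]
contact_force: [0.2, -0.2, 0.5]
width: 0.0515
gripper_force: 0.0
clock: 11.33
position: [0.5615, -0.0858, 0.1019]
ee_rot: [0.001, 0.894, 0.448, 0.002]
contact_force: [-2.5, 1.9, 6.1]
width: 0.0148
gripper_force: 59.2
clock: 11.58
position: [0.5614, -0.0858, 0.1019]
ee_rot: [0.001, 0.894, 0.448, 0.002]
contact_force: [-2.2, 2.2, 6.5]
width: 0.0147
gripper_force: 59.1
```

```bash
python3 -m jog '[{"dx":0,"dy":0,"dz":-0.02,"ax":0,"ay":0,"az":0,"grip":-1},{"dx":0,"dy":0,"dz":-0.04,"ax":0,"ay":0,"az":0,"grip":-1},{"dx":0,"dy":0,"dz":-0.06,"ax":0,"ay":0,"az":0,"grip":-1},{"dx":0,"dy":0,"dz":-0.06,"ax":0,"ay":0,"az":0,"grip":-1},{"dx":0,"dy":0,"dz":-0.06,"ax":0,"ay":0,"az":0,"grip":-1}]'
python3 -m jog '[{"dx":0,"dy":0,"dz":0,"ax":0,"ay":0,"az":0,"grip":-1},{"dx":0,"dy":0,"dz":0,"ax":0,"ay":0,"az":0,"grip":-1},{"dx":0,"dy":0,"dz":0,"ax":0,"ay":0,"az":0,"grip":-1}]'
```

```text
clock: 12.0
position: [0.5613, -0.0858, 0.1151]
ee_rot: [0.001, 0.894, 0.448, 0.001]
contact_force: [2.0, 1.4, -7.3]
width: 0.015
gripper_force: 58.7
clock: 12.25
position: [0.5613, -0.0859, 0.115]
ee_rot: [0.0, 0.894, 0.448, 0.001]
contact_force: [2.4, 2.5, -7.2]
width: 0.0151
gripper_force: 58.7
```

```bash
python3 -m jog '[{"dx":0,"dy":0,"dz":0,"ax":0,"ay":0,"az":-0.05,"grip":-1},{"dx":0,"dy":0,"dz":0,"ax":0,"ay":0,"az":-0.1,"grip":-1},{"dx":0,"dy":0,"dz":0,"ax":0,"ay":0,"az":-0.15,"grip":-1},{"dx":0,"dy":0,"dz":0,"ax":0,"ay":0,"az":-0.2,"grip":-1},{"dx":0,"dy":0,"dz":0,"ax":0,"ay":0,"az":-0.25,"grip":-1}]'
python3 -m jog '[{"dx":0,"dy":0,"dz":0,"ax":0,"ay":0,"az":-0.05,"grip":-1},{"dx":0,"dy":0,"dz":0,"ax":0,"ay":0,"az":-0.1,"grip":-1},{"dx":0,"dy":0,"dz":0,"ax":0,"ay":0,"az":-0.15,"grip":-1},{"dx":0,"dy":0,"dz":0,"ax":0,"ay":0,"az":-0.2,"grip":-1},{"dx":0,"dy":0,"dz":0,"ax":0,"ay":0,"az":-0.25,"grip":-1}]'
python3 -m jog '[{"dx":0,"dy":0,"dz":0,"ax":0,"ay":0,"az":0,"grip":-1},{"dx":0,"dy":0,"dz":0,"ax":0,"ay":0,"az":0,"grip":-1},{"dx":0,"dy":0,"dz":0,"ax":0,"ay":0,"az":0,"grip":-1}]'
python3 -c "
from h import *
y=cur()[1].as_matrix()[:,1];print(np.degrees(np.arctan2(y[1],y[0])))"
```

```text
clock: 12.67
position: [0.5613, -0.0858, 0.1151]
ee_rot: [0.001, 0.789, 0.615, 0.001]
contact_force: [2.5, 2.8, -8.0]
width: 0.015
gripper_force: 58.7
clock: 13.08
position: [0.5611, -0.0857, 0.1151]
ee_rot: [0.001, 0.653, 0.757, 0.001]
contact_force: [2.9, 2.8, -8.1]
width: 0.0149
gripper_force: 58.7
clock: 13.33
position: [0.5612, -0.0858, 0.1152]
ee_rot: [0.001, 0.655, 0.755, 0.001]
contact_force: [2.7, 3.0, -7.5]
width: 0.0147
gripper_force: 58.7
8.090690813096646
```

```bash
python3 -m jog '[{"dx":0,"dy":0,"dz":0.02,"ax":0,"ay":0,"az":0,"grip":-1},{"dx":0,"dy":0,"dz":0.04,"ax":0,"ay":0,"az":0,"grip":-1},{"dx":0,"dy":0,"dz":0.06,"ax":0,"ay":0,"az":0,"grip":-1},{"dx":0,"dy":0,"dz":0.06,"ax":0,"ay":0,"az":0,"grip":-1},{"dx":0,"dy":0,"dz":0.06,"ax":0,"ay":0,"az":0,"grip":-1}]'
python3 -m jog '[{"dx":0,"dy":0,"dz":0,"ax":0,"ay":0,"az":0,"grip":-1},{"dx":0,"dy":0,"dz":0,"ax":0,"ay":0,"az":0,"grip":-1},{"dx":0,"dy":0,"dz":0,"ax":0,"ay":0,"az":0,"grip":-1}]'
```

```text
clock: 13.75
position: [0.5613, -0.0858, 0.1019]
ee_rot: [0.001, 0.655, 0.756, 0.001]
contact_force: [-1.7, 5.5, 6.0]
width: 0.0151
gripper_force: 60.6
clock: 14.0
position: [0.5613, -0.0858, 0.102]
ee_rot: [0.001, 0.655, 0.756, 0.001]
contact_force: [-0.3, 5.1, 5.2]
width: 0.0146
gripper_force: 60.6
```

```bash
python3 -m jog '[{"dx":0,"dy":0,"dz":-0.01,"ax":0,"ay":0,"az":0,"grip":0.2},{"dx":0,"dy":0,"dz":-0.01,"ax":0,"ay":0,"az":0,"grip":0.2},{"dx":0,"dy":0,"dz":-0.01,"ax":0,"ay":0,"az":0,"grip":0.2},{"dx":0,"dy":0,"dz":-0.01,"ax":0,"ay":0,"az":0,"grip":0.2},{"dx":0,"dy":0,"dz":-0.01,"ax":0,"ay":0,"az":0,"grip":0.2}]'
python3 -m jog '[{"dx":0,"dy":0,"dz":-0.1,"ax":0,"ay":0,"az":0,"grip":0.2},{"dx":0,"dy":0,"dz":-0.2,"ax":0,"ay":0,"az":0,"grip":0.2},{"dx":0,"dy":0,"dz":-0.3,"ax":0,"ay":0,"az":0,"grip":0.2},{"dx":0,"dy":0,"dz":-0.35,"ax":0,"ay":0,"az":0,"grip":-0.43},{"dx":0,"dy":0,"dz":-0.35,"ax":0,"ay":0,"az":0,"grip":-0.43}]'
python3 - <<'E'
from h import *
p,r=cur();print(p);P=np.array([.6342,.0804,.15]);plan([(p+(P-p)*f,8.2+90*f) for f in (1/3,2/3,1)]+[((.6342,.0804,.057),98.2)])
d=manip.get_image("top");print([ (s.tolist(),c.round(1).tolist()) for m,s,c in blobs(mask(d["img"],(105,120,60),(128,255,255)),20) if 220<c[0]<300])
E
```

```text
clock: 14.42
position: [0.5612, -0.0866, 0.1029]
ee_rot: [0.001, 0.655, 0.756, 0.001]
contact_force: [0.4, -0.3, -0.5]
width: 0.0514
gripper_force: 0.0
clock: 14.83
position: [0.563, -0.0869, 0.1937]
ee_rot: [0.004, 0.655, 0.756, 0.002]
contact_force: [0.6, -0.1, -0.2]
width: 0.0278
gripper_force: 0.0
[ 0.56303476 -0.08693743  0.19367229]
d [0.2075 0.1252 0.0585] a [ 0.0048  0.0039 -0.3333] rows 4.2
d [0.1167 0.2125 0.0582] a [ 0.      0.     -0.3333] rows 4.2
d [-0.0052  0.2424  0.0582] a [ 0.      0.     -0.3333] rows 4.2
d [ 0.    -0.     0.372] a [0. 0. 0.] rows 2.2
[([227, 187, 5, 14, 44], [228.6, 193.8])]
```

```bash
python3 -m jog '[{"dx":0.05,"dy":0.03,"dz":0.01,"ax":0.002,"ay":0.002,"az":-0.08,"grip":-0.43},{"dx":0.1,"dy":0.06,"dz":0.03,"ax":0.002,"ay":0.002,"az":-0.155,"grip":-0.43},{"dx":0.15,"dy":0.09,"dz":0.045,"ax":0.002,"ay":0.002,"az":-0.23,"grip":-0.43},{"dx":0.19,"dy":0.11,"dz":0.055,"ax":0.002,"ay":0.002,"az":-0.3,"grip":-0.43},{"dx":0.2075,"dy":0.125,"dz":0.058,"ax":0.002,"ay":0.002,"az":-0.333,"grip":-0.43}]'
python3 -m jog '[{"dx":0.03,"dy":0.05,"dz":0.01,"ax":0,"ay":0,"az":-0.08,"grip":-0.43},{"dx":0.06,"dy":0.1,"dz":0.03,"ax":0,"ay":0,"az":-0.155,"grip":-0.43},{"dx":0.085,"dy":0.15,"dz":0.045,"ax":0,"ay":0,"az":-0.23,"grip":-0.43},{"dx":0.105,"dy":0.19,"dz":0.055,"ax":0,"ay":0,"az":-0.3,"grip":-0.43},{"dx":0.1167,"dy":0.2125,"dz":0.058,"ax":0,"ay":0,"az":-0.333,"grip":-0.43}]'
python3 -m jog '[{"dx":0,"dy":0.06,"dz":0.01,"ax":0,"ay":0,"az":-0.08,"grip":-0.43},{"dx":0,"dy":0.12,"dz":0.03,"ax":0,"ay":0,"az":-0.155,"grip":-0.43},{"dx":-0.005,"dy":0.18,"dz":0.045,"ax":0,"ay":0,"az":-0.23,"grip":-0.43},{"dx":-0.005,"dy":0.22,"dz":0.055,"ax":0,"ay":0,"az":-0.3,"grip":-0.43},{"dx":-0.0052,"dy":0.2424,"dz":0.058,"ax":0,"ay":0,"az":-0.333,"grip":-0.43}]'
python3 -m jog '[{"dx":0,"dy":0,"dz":0,"ax":0,"ay":0,"az":0,"grip":-0.43},{"dx":0,"dy":0,"dz":0,"ax":0,"ay":0,"az":0,"grip":-0.43},{"dx":0,"dy":0,"dz":0,"ax":0,"ay":0,"az":0,"grip":-0.43},{"dx":0,"dy":0,"dz":0,"ax":0,"ay":0,"az":0,"grip":-0.43},{"dx":0,"dy":0,"dz":0,"ax":0,"ay":0,"az":0,"grip":-0.43}]'
python3 -m jog '[{"dx":0,"dy":0,"dz":0,"ax":0,"ay":0,"az":0,"grip":-0.43},{"dx":0,"dy":0,"dz":0,"ax":0,"ay":0,"az":0,"grip":-0.43},{"dx":0,"dy":0,"dz":0,"ax":0,"ay":0,"az":0,"grip":-0.43},{"dx":0,"dy":0,"dz":0,"ax":0,"ay":0,"az":0,"grip":-0.43},{"dx":0,"dy":0,"dz":0,"ax":0,"ay":0,"az":0,"grip":-0.43}]'
python3 - <<'E'
from h import *
p,r=cur();print(p);plan([((.6342,.0804,.057),98.2)])
E
```

```text
clock: 15.3
position: [0.5833, -0.0289, 0.1732]
ee_rot: [-0.003, 0.435, 0.901, -0.0]
contact_force: [-0.4, -1.4, -0.2]
width: 0.0244
gripper_force: 0.0
clock: 15.72
position: [0.6073, 0.0267, 0.1587]
ee_rot: [-0.003, 0.187, 0.982, 0.0]
contact_force: [-0.1, 0.3, 0.5]
width: 0.0244
gripper_force: 0.0
clock: 16.13
position: [0.631, 0.0824, 0.1441]
ee_rot: [-0.003, -0.073, 0.997, 0.001]
contact_force: [0.0, -0.0, -0.4]
width: 0.0242
gripper_force: 0.0
clock: 16.55
position: [0.6318, 0.0807, 0.1469]
ee_rot: [-0.001, -0.07, 0.998, 0.001]
contact_force: [0.5, 0.7, 0.4]
width: 0.0243
gripper_force: 0.0
clock: 16.97
position: [0.632, 0.0812, 0.1471]
ee_rot: [-0.001, -0.071, 0.998, 0.001]
contact_force: [-0.3, -0.8, 0.6]
width: 0.0241
gripper_force: 0.0
[0.63203906 0.08119863 0.14708313]
d [-0.0085 -0.0049  0.3603] a [ 0.0009 -0.0006 -0.0011] rows 2.2
```

```bash
python3 -m jog '[{"dx":-0.008,"dy":-0.004,"dz":0.1,"ax":0,"ay":0,"az":0,"grip":-0.43},{"dx":-0.008,"dy":-0.004,"dz":0.2,"ax":0,"ay":0,"az":0,"grip":-0.43},{"dx":-0.008,"dy":-0.004,"dz":0.28,"ax":0,"ay":0,"az":0,"grip":-0.43},{"dx":-0.008,"dy":-0.004,"dz":0.34,"ax":0,"ay":0,"az":0,"grip":-0.43},{"dx":-0.008,"dy":-0.004,"dz":0.36,"ax":0,"ay":0,"az":0,"grip":-0.43}]'
python3 -m jog '[{"dx":0,"dy":0,"dz":0,"ax":0,"ay":0,"az":0,"grip":-0.43},{"dx":0,"dy":0,"dz":0,"ax":0,"ay":0,"az":0,"grip":-0.43},{"dx":0,"dy":0,"dz":0,"ax":0,"ay":0,"az":0,"grip":-1},{"dx":0,"dy":0,"dz":0,"ax":0,"ay":0,"az":0,"grip":-1},{"dx":0,"dy":0,"dz":0,"ax":0,"ay":0,"az":0,"grip":-1}]' 40
python3 -m jog '[{"dx":0,"dy":0,"dz":0,"ax":0,"ay":0,"az":0,"grip":-1},{"dx":0,"dy":0,"dz":0,"ax":0,"ay":0,"az":0,"grip":-1},{"dx":0,"dy":0,"dz":0,"ax":0,"ay":0,"az":0,"grip":-1}]'
python3 - <<'E'
from h import *
p,r=cur();print(p,r.as_matrix()[:,1:].round(4))
E
```

```text
clock: 17.38
position: [0.6321, 0.0806, 0.0542]
ee_rot: [-0.003, -0.071, 0.997, 0.001]
contact_force: [-0.2, 0.1, -0.5]
width: 0.0242
gripper_force: 0.0
clock: 17.8
position: [0.635, 0.081, 0.0584]
ee_rot: [0.001, -0.071, 0.997, 0.001]
contact_force: [0.8, 1.3, 1.8]
width: 0.0112
gripper_force: 39.1
clock: 18.05
position: [0.6351, 0.081, 0.0582]
ee_rot: [0.001, -0.071, 0.997, 0.001]
contact_force: [-0.1, 2.0, 5.4]
width: 0.0113
gripper_force: 39.4
[0.63505979 0.08100348 0.05823228] [[-0.1411  0.0014]
 [ 0.99    0.0019]
 [ 0.0016 -1.    ]]
```

Run:
```python
import numpy as np
for a in range(0,180,30):
    print(a,[(round(.616*(np.cos(np.radians(a+k))-np.cos(np.radians(a))),3),round(-.616*(np.sin(np.radians(a+k))-np.sin(np.radians(a))),3)) for k in (6,12,18,24,30)])
```

```text
0 [(np.float64(-0.003), np.float64(-0.064)), (np.float64(-0.013), np.float64(-0.128)), (np.float64(-0.03), np.float64(-0.19)), (np.float64(-0.053), np.float64(-0.251)), (np.float64(-0.083), np.float64(-0.308))]
30 [(np.float64(-0.035), np.float64(-0.054)), (np.float64(-0.076), np.float64(-0.104)), (np.float64(-0.121), np.float64(-0.15)), (np.float64(-0.171), np.float64(-0.19)), (np.float64(-0.225), np.float64(-0.225))]
60 [(np.float64(-0.057), np.float64(-0.029)), (np.float64(-0.118), np.float64(-0.052)), (np.float64(-0.18), np.float64(-0.069)), (np.float64(-0.244), np.float64(-0.079)), (np.float64(-0.308), np.float64(-0.083))]
90 [(np.float64(-0.064), np.float64(0.003)), (np.float64(-0.128), np.float64(0.013)), (np.float64(-0.19), np.float64(0.03)), (np.float64(-0.251), np.float64(0.053)), (np.float64(-0.308), np.float64(0.083))]
120 [(np.float64(-0.054), np.float64(0.035)), (np.float64(-0.104), np.float64(0.076)), (np.float64(-0.15), np.float64(0.121)), (np.float64(-0.19), np.float64(0.171)), (np.float64(-0.225), np.float64(0.225))]
150 [(np.float64(-0.029), np.float64(0.057)), (np.float64(-0.052), np.float64(0.118)), (np.float64(-0.069), np.float64(0.18)), (np.float64(-0.079), np.float64(0.244)), (np.float64(-0.083), np.float64(0.308))]
```

First the 0–30° segment, then a check that the plate is following.

```bash
python3 -m jog '[{"dx":0,"dy":-0.003,"dz":-0.064,"ax":0,"ay":0,"az":0,"grip":-1},{"dx":0,"dy":-0.013,"dz":-0.128,"ax":0,"ay":0,"az":0,"grip":-1},{"dx":0,"dy":-0.03,"dz":-0.19,"ax":0,"ay":0,"az":0,"grip":-1},{"dx":0,"dy":-0.053,"dz":-0.251,"ax":0,"ay":0,"az":0,"grip":-1},{"dx":0,"dy":-0.083,"dz":-0.308,"ax":0,"ay":0,"az":0,"grip":-1}]'
python3 -m jog '[{"dx":0,"dy":0,"dz":0,"ax":0,"ay":0,"az":0,"grip":-1},{"dx":0,"dy":0,"dz":0,"ax":0,"ay":0,"az":0,"grip":-1}]'
python3 - <<'E'
from h import *
d=manip.get_image("side");cv2.imwrite("pics/s6.png",cv2.resize(d["img"][140:300,170:380,::-1],(788,600),interpolation=cv2.INTER_CUBIC))
E
```

```text
clock: 18.47
position: [0.6379, 0.0612, 0.1345]
ee_rot: [0.0, -0.071, 0.997, 0.002]
contact_force: [2.7, 2.8, -2.5]
width: 0.0113
gripper_force: 39.4
clock: 18.63
position: [0.6379, 0.0612, 0.1344]
ee_rot: [0.001, -0.07, 0.998, 0.002]
contact_force: [2.9, 6.2, 0.1]
width: 0.0113
gripper_force: 39.7
```

View pics/s6.png

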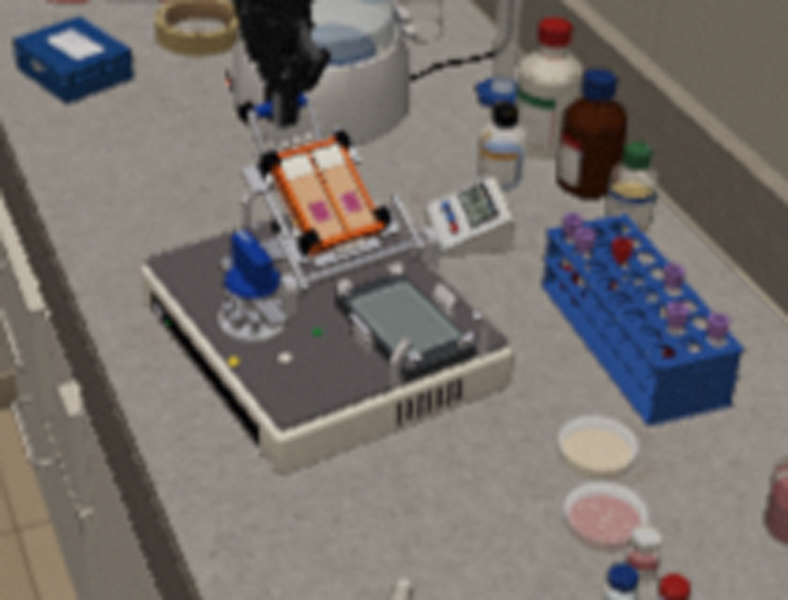

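The plate is up about 30° with the carrier clamped by the black jaws at (325,195), and the bar is free. I'll carry on round the arc.

```bash
python3 -m jog '[{"dx":0,"dy":-0.035,"dz":-0.054,"ax":0,"ay":0,"az":0,"grip":-1},{"dx":0,"dy":-0.076,"dz":-0.104,"ax":0,"ay":0,"az":0,"grip":-1},{"dx":0,"dy":-0.121,"dz":-0.15,"ax":0,"ay":0,"az":0,"grip":-1},{"dx":0,"dy":-0.171,"dz":-0.19,"ax":0,"ay":0,"az":0,"grip":-1},{"dx":0,"dy":-0.225,"dz":-0.225,"ax":0,"ay":0,"az":0,"grip":-1}]'
python3 -m jog '[{"dx":0,"dy":-0.057,"dz":-0.029,"ax":0,"ay":0,"az":0,"grip":-1},{"dx":0,"dy":-0.118,"dz":-0.052,"ax":0,"ay":0,"az":0,"grip":-1},{"dx":0,"dy":-0.18,"dz":-0.069,"ax":0,"ay":0,"az":0,"grip":-1},{"dx":0,"dy":-0.244,"dz":-0.079,"ax":0,"ay":0,"az":0,"grip":-1},{"dx":0,"dy":-0.308,"dz":-0.083,"ax":0,"ay":0,"az":0,"grip":-1}]'
python3 -m jog '[{"dx":0,"dy":0,"dz":0,"ax":0,"ay":0,"az":0,"grip":-1},{"dx":0,"dy":0,"dz":0,"ax":0,"ay":0,"az":0,"grip":-1},{"dx":0,"dy":0,"dz":0,"ax":0,"ay":0,"az":0,"grip":-1}]'
python3 - <<'E'
from h import *
p,r=cur();t=np.radians(8.2);Ri=np.array([[np.cos(t),np.sin(t)],[-np.sin(t),np.cos(t)]])
q=Ri@(p[:2]-[.6562,-.072]);print(q,p[2],"angle",np.degrees(np.arctan2(p[2]+.019-.074-.003,q[1])),np.hypot(q[1],p[2]-.058))
E
```

```text
clock: 19.1
position: [0.6462, 0.0065, 0.1908]
ee_rot: [0.001, -0.071, 0.997, 0.003]
contact_force: [2.0, 6.1, 4.9]
width: 0.0113
gripper_force: 40.0
clock: 19.52
position: [0.6581, -0.0725, 0.2124]
ee_rot: [0.002, -0.071, 0.997, -0.0]
contact_force: [3.7, 1.2, 3.7]
width: 0.0116
gripper_force: 39.9
clock: 19.77
position: [0.6583, -0.0731, 0.2123]
ee_rot: [0.002, -0.07, 0.998, -0.001]
contact_force: [3.1, 1.7, 9.9]
width: 0.0115
gripper_force: 40.5
[ 0.0018715  -0.00140486] 0.21232263391326 angle 90.52157166841671 0.15432902827714992
```

```bash
python3 -m jog '[{"dx":0,"dy":-0.064,"dz":0.003,"ax":0,"ay":0,"az":0,"grip":-1},{"dx":0,"dy":-0.128,"dz":0.013,"ax":0,"ay":0,"az":0,"grip":-1},{"dx":0,"dy":-0.19,"dz":0.03,"ax":0,"ay":0,"az":0,"grip":-1},{"dx":0,"dy":-0.251,"dz":0.053,"ax":0,"ay":0,"az":0,"grip":-1},{"dx":0,"dy":-0.308,"dz":0.083,"ax":0,"ay":0,"az":0,"grip":-1}]'
python3 -m jog '[{"dx":0,"dy":-0.054,"dz":0.035,"ax":0,"ay":0,"az":0,"grip":-1},{"dx":0,"dy":-0.104,"dz":0.076,"ax":0,"ay":0,"az":0,"grip":-1},{"dx":0,"dy":-0.15,"dz":0.121,"ax":0,"ay":0,"az":0,"grip":-1},{"dx":0,"dy":-0.19,"dz":0.171,"ax":0,"ay":0,"az":0,"grip":-1},{"dx":0,"dy":-0.225,"dz":0.225,"ax":0,"ay":0,"az":0,"grip":-1}]'
python3 -m jog '[{"dx":0,"dy":-0.015,"dz":0.029,"ax":0,"ay":0,"az":0,"grip":-1},{"dx":0,"dy":-0.029,"dz":0.057,"ax":0,"ay":0,"az":0,"grip":-1},{"dx":0,"dy":-0.041,"dz":0.087,"ax":0,"ay":0,"az":0,"grip":-1},{"dx":0,"dy":-0.052,"dz":0.118,"ax":0,"ay":0,"az":0,"grip":-1},{"dx":0,"dy":-0.061,"dz":0.15,"ax":0,"ay":0,"az":0,"grip":-1}]'
python3 -m jog '[{"dx":0,"dy":-0.008,"dz":0.03,"ax":0,"ay":0,"az":0,"grip":-1},{"dx":0,"dy":-0.014,"dz":0.062,"ax":0,"ay":0,"az":0,"grip":-1},{"dx":0,"dy":-0.018,"dz":0.094,"ax":0,"ay":0,"az":0,"grip":-1},{"dx":0,"dy":-0.021,"dz":0.126,"ax":0,"ay":0,"az":0,"grip":-1},{"dx":0,"dy":-0.022,"dz":0.15,"ax":0,"ay":0,"az":0,"grip":-1}]'
python3 -m jog '[{"dx":0,"dy":0,"dz":0,"ax":0,"ay":0,"az":0,"grip":-1},{"dx":0,"dy":0,"dz":0,"ax":0,"ay":0,"az":0,"grip":-1},{"dx":0,"dy":0,"dz":0,"ax":0,"ay":0,"az":0,"grip":-1}]'
python3 - <<'E'
from h import *
p,r=cur();t=np.radians(8.2);Ri=np.array([[np.cos(t),np.sin(t)],[-np.sin(t),np.cos(t)]])
q=Ri@(p[:2]-[.6562,-.072]);print(q,p[2],"angle",np.degrees(np.arctan2(p[2]-.058,q[1])),np.hypot(q[1],p[2]-.058))
E
```

```text
clock: 20.18
position: [0.6698, -0.1504, 0.1901]
ee_rot: [0.003, -0.071, 0.997, -0.001]
contact_force: [6.9, -1.3, 1.1]
width: 0.0116
gripper_force: 39.7
clock: 20.6
position: [0.6779, -0.2051, 0.1321]
ee_rot: [0.003, -0.07, 0.998, -0.0]
contact_force: [9.0, 2.5, -2.1]
width: 0.0113
gripper_force: 39.4
clock: 21.02
position: [0.6801, -0.2194, 0.0944]
ee_rot: [0.003, -0.07, 0.998, 0.0]
contact_force: [8.3, 1.1, -1.7]
width: 0.0112
gripper_force: 39.4
clock: 21.43
position: [0.6808, -0.2236, 0.0591]
ee_rot: [0.003, -0.07, 0.998, 0.001]
contact_force: [9.0, 3.7, -0.9]
width: 0.0117
gripper_force: 39.7
clock: 21.68
position: [0.6808, -0.2236, 0.0584]
ee_rot: [0.003, -0.071, 0.998, 0.001]
contact_force: [7.4, 2.4, 1.6]
width: 0.0112
gripper_force: 40.0
[ 0.00273016 -0.15356877] 0.058374960514568364 angle 179.86010428602805 0.15356922456780817
```

```bash
python3 -m jog '[{"dx":0,"dy":0,"dz":0.008,"ax":0,"ay":0,"az":0,"grip":-1},{"dx":0,"dy":0,"dz":0.016,"ax":0,"ay":0,"az":0,"grip":-1},{"dx":0,"dy":0,"dz":0.024,"ax":0,"ay":0,"az":0,"grip":-1},{"dx":0,"dy":0,"dz":0.024,"ax":0,"ay":0,"az":0,"grip":-1},{"dx":0,"dy":0,"dz":0.024,"ax":0,"ay":0,"az":0,"grip":-1}]'
python3 -m jog '[{"dx":0,"dy":0,"dz":0,"ax":0,"ay":0,"az":0,"grip":-0.43},{"dx":0,"dy":0,"dz":0,"ax":0,"ay":0,"az":0,"grip":-0.43},{"dx":0,"dy":0,"dz":-0.02,"ax":0,"ay":0,"az":0,"grip":-0.43},{"dx":0,"dy":0,"dz":-0.02,"ax":0,"ay":0,"az":0,"grip":-0.43}]'
python3 -m jog '[{"dx":0,"dy":0,"dz":-0.05,"ax":0,"ay":0,"az":0,"grip":-0.43},{"dx":0,"dy":0,"dz":-0.15,"ax":0,"ay":0,"az":0,"grip":-0.43},{"dx":0,"dy":0,"dz":-0.3,"ax":0,"ay":0,"az":0,"grip":-0.43},{"dx":0,"dy":0,"dz":-0.45,"ax":0,"ay":0,"az":0,"grip":0.2},{"dx":0,"dy":0,"dz":-0.45,"ax":0,"ay":0,"az":0,"grip":0.2}]'
python3 - <<'E'
from h import *
p,r=cur();print(p);d=manip.get_image("side");cv2.imwrite("pics/s7.png",cv2.resize(d["img"][140:300,170:380,::-1],(788,600),interpolation=cv2.INTER_CUBIC))
P=np.array([.5606,-.0863,.18]);plan([(p+(P-p)*f,98.2-90*f) for f in (1/3,2/3,1)]+[((*P[:2],.099),8.2)])
E
```

```text
clock: 22.1
position: [0.681, -0.2236, 0.0578]
ee_rot: [0.004, -0.071, 0.997, -0.0]
contact_force: [1.7, 5.5, 23.7]
width: 0.0118
gripper_force: 42.0
clock: 22.43
position: [0.6764, -0.2243, 0.0565]
ee_rot: [-0.002, -0.071, 0.997, 0.001]
contact_force: [0.5, -0.4, 0.7]
width: 0.0245
gripper_force: 0.0
clock: 22.85
position: [0.6817, -0.2264, 0.1795]
ee_rot: [0.006, -0.071, 0.997, -0.003]
contact_force: [1.7, 0.2, 2.8]
width: 0.0475
gripper_force: 0.0
[ 0.68169512 -0.22643939  0.17952068]
d [ 0.1283  0.2046 -0.0161] a [-0.0014  0.0056  0.3322] rows 4.2
d [ 0.2193  0.1135 -0.0006] a [0.     0.     0.3333] rows 4.2
d [ 0.2467 -0.0113 -0.0006] a [0.     0.     0.3333] rows 4.2
d [-0.    -0.     0.324] a [0. 0. 0.] rows 1.9
```

View pics/s7.png

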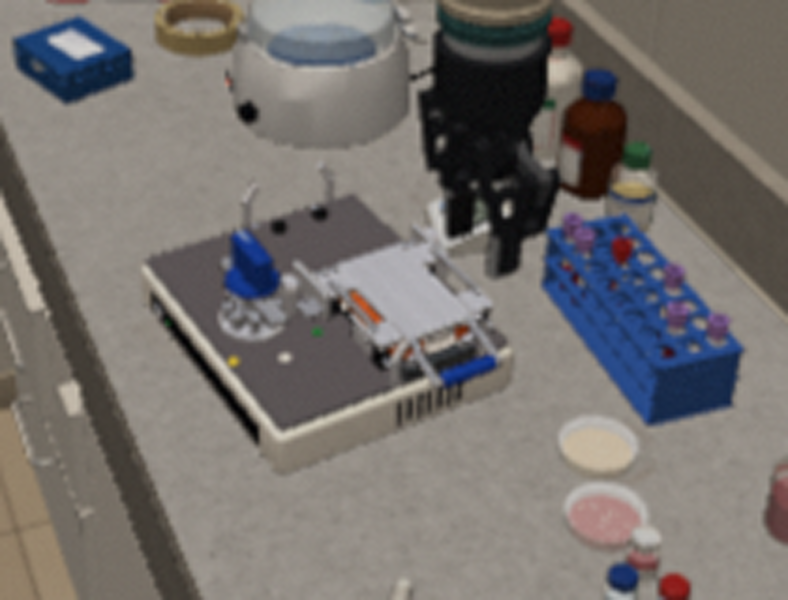

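The plate lies flat over the nest with the handle at (468,370), and the carrier shows beneath it. Back to the knob.

```bash
python3 -m jog '[{"dx":0.03,"dy":0.05,"dz":-0.01,"ax":0,"ay":0,"az":0.08,"grip":0.2},{"dx":0.06,"dy":0.1,"dz":-0.02,"ax":0,"ay":0,"az":0.155,"grip":0.2},{"dx":0.09,"dy":0.15,"dz":-0.02,"ax":0,"ay":0,"az":0.23,"grip":0.2},{"dx":0.115,"dy":0.185,"dz":-0.02,"ax":0,"ay":0,"az":0.3,"grip":0.2},{"dx":0.128,"dy":0.205,"dz":-0.016,"ax":0,"ay":0,"az":0.333,"grip":0.2}]'
python3 -m jog '[{"dx":0.05,"dy":0.03,"dz":0,"ax":0,"ay":0,"az":0.08,"grip":0.2},{"dx":0.1,"dy":0.06,"dz":0,"ax":0,"ay":0,"az":0.155,"grip":0.2},{"dx":0.15,"dy":0.085,"dz":0,"ax":0,"ay":0,"az":0.23,"grip":0.2},{"dx":0.195,"dy":0.105,"dz":0,"ax":0,"ay":0,"az":0.3,"grip":0.2},{"dx":0.219,"dy":0.1135,"dz":0,"ax":0,"ay":0,"az":0.333,"grip":0.2}]'
python3 -m jog '[{"dx":0.06,"dy":0,"dz":0,"ax":0,"ay":0,"az":0.08,"grip":0.2},{"dx":0.12,"dy":0,"dz":0,"ax":0,"ay":0,"az":0.155,"grip":0.2},{"dx":0.18,"dy":-0.005,"dz":0,"ax":0,"ay":0,"az":0.23,"grip":0.2},{"dx":0.225,"dy":-0.01,"dz":0,"ax":0,"ay":0,"az":0.3,"grip":0.2},{"dx":0.247,"dy":-0.011,"dz":0,"ax":0,"ay":0,"az":0.333,"grip":0.2}]'
python3 -m jog '[{"dx":0,"dy":0,"dz":0,"ax":0,"ay":0,"az":0,"grip":0.2},{"dx":0,"dy":0,"dz":0,"ax":0,"ay":0,"az":0,"grip":0.2},{"dx":0,"dy":0,"dz":0,"ax":0,"ay":0,"az":0,"grip":0.2},{"dx":0,"dy":0,"dz":0,"ax":0,"ay":0,"az":0,"grip":0.2},{"dx":0,"dy":0,"dz":0,"ax":0,"ay":0,"az":0,"grip":0.2}]'
python3 -m jog '[{"dx":0,"dy":0,"dz":0,"ax":0,"ay":0,"az":0,"grip":0.2},{"dx":0,"dy":0,"dz":0,"ax":0,"ay":0,"az":0,"grip":0.2},{"dx":0,"dy":0,"dz":0,"ax":0,"ay":0,"az":0,"grip":0.2},{"dx":0,"dy":0,"dz":0,"ax":0,"ay":0,"az":0,"grip":0.2},{"dx":0,"dy":0,"dz":0,"ax":0,"ay":0,"az":0,"grip":0.2}]'
python3 - <<'E'
from h import *
p,r=cur();print(p);plan([((.5610,-.0860,.099),8.2)])
E
```

```text
clock: 23.32
position: [0.637, -0.177, 0.1735]
ee_rot: [-0.002, 0.192, 0.981, 0.001]
contact_force: [-0.5, -0.3, -0.1]
width: 0.051
gripper_force: 0.0
clock: 23.73
position: [0.5965, -0.1301, 0.1733]
ee_rot: [-0.003, 0.439, 0.899, 0.0]
contact_force: [-1.3, 0.7, -0.5]
width: 0.0513
gripper_force: 0.0
clock: 24.15
position: [0.556, -0.0834, 0.1735]
ee_rot: [-0.003, 0.656, 0.755, -0.001]
contact_force: [-0.1, -0.7, -0.4]
width: 0.051
gripper_force: 0.0
clock: 24.57
position: [0.5584, -0.085, 0.1741]
ee_rot: [-0.001, 0.655, 0.756, -0.0]
contact_force: [-0.7, -0.3, -0.8]
width: 0.0511
gripper_force: 0.0
clock: 24.98
position: [0.5582, -0.0846, 0.1744]
ee_rot: [-0.001, 0.655, 0.756, 0.0]
contact_force: [0.5, 0.7, -0.5]
width: 0.0511
gripper_force: 0.0
[ 0.55815601 -0.0846433   0.17437575]
d [-0.0074  0.0108  0.3015] a [-0.0007 -0.001  -0.    ] rows 1.8
```

```bash
python3 -m jog '[{"dx":-0.007,"dy":0.01,"dz":0.1,"ax":0,"ay":0,"az":0,"grip":0.2},{"dx":-0.007,"dy":0.01,"dz":0.2,"ax":0,"ay":0,"az":0,"grip":0.2},{"dx":-0.007,"dy":0.01,"dz":0.26,"ax":0,"ay":0,"az":0,"grip":0.2},{"dx":-0.007,"dy":0.01,"dz":0.3,"ax":0,"ay":0,"az":0,"grip":0.2},{"dx":-0.007,"dy":0.01,"dz":0.3,"ax":0,"ay":0,"az":0,"grip":0.2}]'
python3 -m jog '[{"dx":0,"dy":0,"dz":0,"ax":0,"ay":0,"az":0,"grip":0.2},{"dx":0,"dy":0,"dz":0,"ax":0,"ay":0,"az":0,"grip":-1},{"dx":0,"dy":0,"dz":0,"ax":0,"ay":0,"az":0,"grip":-1},{"dx":0,"dy":0,"dz":0,"ax":0,"ay":0,"az":0,"grip":-1},{"dx":0,"dy":0,"dz":0,"ax":0,"ay":0,"az":0,"grip":-1}]' 60
python3 -m jog '[{"dx":0,"dy":0,"dz":0,"ax":0,"ay":0,"az":0,"grip":-1},{"dx":0,"dy":0,"dz":0,"ax":0,"ay":0,"az":0,"grip":-1},{"dx":0,"dy":0,"dz":0,"ax":0,"ay":0,"az":0,"grip":-1},{"dx":0,"dy":0,"dz":0,"ax":0,"ay":0,"az":0,"grip":-1}]' 60
python3 -m jog '[{"dx":0,"dy":0,"dz":-0.02,"ax":0,"ay":0,"az":0,"grip":-1},{"dx":0,"dy":0,"dz":-0.04,"ax":0,"ay":0,"az":0,"grip":-1},{"dx":0,"dy":0,"dz":-0.06,"ax":0,"ay":0,"az":0,"grip":-1},{"dx":0,"dy":0,"dz":-0.06,"ax":0,"ay":0,"az":0,"grip":-1},{"dx":0,"dy":0,"dz":-0.06,"ax":0,"ay":0,"az":0,"grip":-1}]'
python3 -m jog '[{"dx":0,"dy":0,"dz":0,"ax":0,"ay":0,"az":0,"grip":-1},{"dx":0,"dy":0,"dz":0,"ax":0,"ay":0,"az":0,"grip":-1},{"dx":0,"dy":0,"dz":0,"ax":0,"ay":0,"az":0,"grip":-1}]'
```

```text
clock: 25.4
position: [0.5593, -0.0854, 0.0972]
ee_rot: [-0.003, 0.655, 0.756, -0.001]
contact_force: [0.2, -0.1, 0.1]
width: 0.0513
gripper_force: 0.0
clock: 25.82
position: [0.5613, -0.0861, 0.1007]
ee_rot: [-0.0, 0.655, 0.756, 0.0]
contact_force: [0.3, 0.7, 5.5]
width: 0.0148
gripper_force: 59.2
clock: 26.15
position: [0.5613, -0.0862, 0.1007]
ee_rot: [0.0, 0.655, 0.756, 0.0]
contact_force: [-2.1, -0.6, 5.9]
width: 0.0149
gripper_force: 59.4
clock: 26.57
position: [0.5611, -0.086, 0.1141]
ee_rot: [-0.001, 0.655, 0.756, 0.0]
contact_force: [2.5, -1.3, -8.4]
width: 0.015
gripper_force: 59.7
clock: 26.82
position: [0.5611, -0.0861, 0.1141]
ee_rot: [-0.001, 0.655, 0.756, 0.0]
contact_force: [3.5, -1.1, -7.8]
width: 0.0152
gripper_force: 59.7
```

Lifted 13 mm. Turning on by 45° and lowering.

```bash
python3 -m jog '[{"dx":0,"dy":0,"dz":0,"ax":0,"ay":0,"az":-0.05,"grip":-1},{"dx":0,"dy":0,"dz":0,"ax":0,"ay":0,"az":-0.1,"grip":-1},{"dx":0,"dy":0,"dz":0,"ax":0,"ay":0,"az":-0.15,"grip":-1},{"dx":0,"dy":0,"dz":0,"ax":0,"ay":0,"az":-0.2,"grip":-1},{"dx":0,"dy":0,"dz":0,"ax":0,"ay":0,"az":-0.25,"grip":-1}]'
python3 -m jog '[{"dx":0,"dy":0,"dz":0,"ax":0,"ay":0,"az":-0.05,"grip":-1},{"dx":0,"dy":0,"dz":0,"ax":0,"ay":0,"az":-0.1,"grip":-1},{"dx":0,"dy":0,"dz":0,"ax":0,"ay":0,"az":-0.15,"grip":-1},{"dx":0,"dy":0,"dz":0,"ax":0,"ay":0,"az":-0.2,"grip":-1},{"dx":0,"dy":0,"dz":0,"ax":0,"ay":0,"az":-0.25,"grip":-1}]'
python3 -m jog '[{"dx":0,"dy":0,"dz":0,"ax":0,"ay":0,"az":0,"grip":-1},{"dx":0,"dy":0,"dz":0,"ax":0,"ay":0,"az":0,"grip":-1},{"dx":0,"dy":0,"dz":0,"ax":0,"ay":0,"az":0,"grip":-1}]'
python3 -c "
from h import *
y=cur()[1].as_matrix()[:,1];print(np.degrees(np.arctan2(y[1],y[0])))"
python3 -m jog '[{"dx":0,"dy":0,"dz":0.02,"ax":0,"ay":0,"az":0,"grip":-1},{"dx":0,"dy":0,"dz":0.04,"ax":0,"ay":0,"az":0,"grip":-1},{"dx":0,"dy":0,"dz":0.06,"ax":0,"ay":0,"az":0,"grip":-1},{"dx":0,"dy":0,"dz":0.06,"ax":0,"ay":0,"az":0,"grip":-1},{"dx":0,"dy":0,"dz":0.06,"ax":0,"ay":0,"az":0,"grip":-1}]'
python3 -m jog '[{"dx":0,"dy":0,"dz":0,"ax":0,"ay":0,"az":0,"grip":-1},{"dx":0,"dy":0,"dz":0,"ax":0,"ay":0,"az":0,"grip":-1},{"dx":0,"dy":0,"dz":0,"ax":0,"ay":0,"az":0,"grip":-1}]'
```

```text
clock: 27.23
position: [0.5612, -0.086, 0.1142]
ee_rot: [-0.001, 0.493, 0.87, 0.0]
contact_force: [4.0, -1.3, -8.2]
width: 0.0148
gripper_force: 59.7
clock: 27.65
position: [0.5613, -0.0859, 0.1143]
ee_rot: [-0.0, 0.314, 0.949, 0.001]
contact_force: [3.9, -0.7, -8.2]
width: 0.0148
gripper_force: 59.7
clock: 27.9
position: [0.5613, -0.086, 0.1144]
ee_rot: [-0.0, 0.316, 0.949, 0.001]
contact_force: [4.6, -1.0, -8.0]
width: 0.015
gripper_force: 59.7
53.10050216674323
clock: 28.32
position: [0.5614, -0.086, 0.1007]
ee_rot: [0.0, 0.316, 0.949, 0.001]
contact_force: [2.3, -0.4, 4.1]
width: 0.015
gripper_force: 61.2
clock: 28.57
position: [0.5614, -0.086, 0.1007]
ee_rot: [0.0, 0.316, 0.949, 0.001]
contact_force: [1.6, 0.5, 6.0]
width: 0.0148
gripper_force: 61.5
```

The knob is back at its home height at +45°. Releasing and clearing.

```bash
python3 -m jog '[{"dx":0,"dy":0,"dz":-0.01,"ax":0,"ay":0,"az":0,"grip":0.2},{"dx":0,"dy":0,"dz":-0.01,"ax":0,"ay":0,"az":0,"grip":0.2},{"dx":0,"dy":0,"dz":-0.01,"ax":0,"ay":0,"az":0,"grip":0.2},{"dx":0,"dy":0,"dz":-0.01,"ax":0,"ay":0,"az":0,"grip":0.2},{"dx":0,"dy":0,"dz":-0.01,"ax":0,"ay":0,"az":0,"grip":0.2}]'
python3 -m jog '[{"dx":0,"dy":0,"dz":-0.1,"ax":0,"ay":0,"az":0,"grip":0.2},{"dx":0,"dy":0,"dz":-0.25,"ax":0,"ay":0,"az":0,"grip":0.2},{"dx":0,"dy":0,"dz":-0.4,"ax":0,"ay":0,"az":0,"grip":0.2},{"dx":0,"dy":0,"dz":-0.5,"ax":0,"ay":0,"az":0,"grip":0.2},{"dx":0,"dy":0,"dz":-0.5,"ax":0,"ay":0,"az":0,"grip":0.2}]'
python3 - <<'E'
from h import *
d=manip.get_image("side");cv2.imwrite("pics/s8.png",cv2.resize(d["img"][140:300,170:380,::-1],(788,600),interpolation=cv2.INTER_CUBIC))
E
```

```text
clock: 28.98
position: [0.56, -0.0857, 0.1014]
ee_rot: [-0.002, 0.316, 0.949, 0.0]
contact_force: [0.7, -0.2, 0.9]
width: 0.0514
gripper_force: 0.0
clock: 29.4
position: [0.5641, -0.0869, 0.233]
ee_rot: [0.005, 0.316, 0.949, 0.001]
contact_force: [0.4, 0.1, -0.1]
width: 0.0511
gripper_force: 0.0
```

View pics/s8.png

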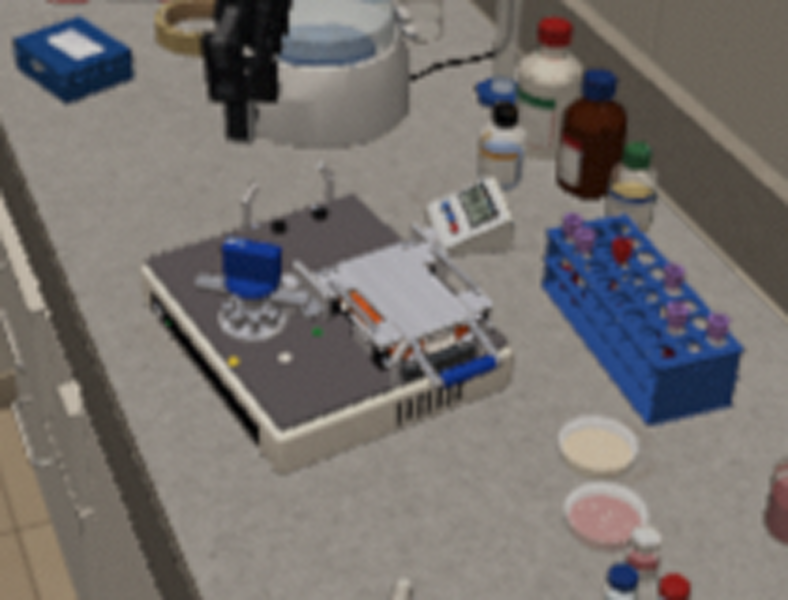

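The bar now lies over the closed plate's tab at (300,300), in line with the green dot. The plate is flat, the gripper is clear and the bystanders are in place.

```bash
python3 -m jog '[{"dx":0,"dy":0,"dz":0,"ax":0,"ay":0,"az":0,"grip":0.2},{"dx":0,"dy":0,"dz":0,"ax":0,"ay":0,"az":0,"grip":0.2},{"dx":0,"dy":0,"dz":0,"ax":0,"ay":0,"az":0,"grip":0.2},{"dx":0,"dy":0,"dz":0,"ax":0,"ay":0,"az":0,"grip":0.2}]'; python3 -c "
from rig import manip
print(manip.sign_off())"
```

```text
clock: 29.78
position: [0.5601, -0.0859, 0.2253]
ee_rot: [-0.002, 0.316, 0.949, 0.0]
contact_force: [-0.5, 0.7, -0.4]
width: 0.051
gripper_force: 0.0
the job is handed in; nothing more can be done
None
```

I handed the job in at about 30 s: the plate is flat over the nest with the carrier under it, the latch bar is over the plate's tab, and the knob is back at its home height; the sign-off gave no verdict.

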